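Build the purge-gas dryer column and fit its indicator rod

TASK

Unlock the blanking cover from the base that is bolted to the table (a quarter turn counter-clockwise) and stand it in the tray. Build up the purge-gas dryer column on the base: stack every hollow segment that is there, in any order, each set down lugs through the slots of the part below and locked with a quarter turn clockwise (seen from above) until its grip pads line up with the base's, and lock the head with the narrow mouth on top in the same way. Then draw the long indicator rod out of its upright holder and push it down through the head's mouth until it stands on the bottom of the column; leave it there, and leave the other things on the table alone.

Things in the scene. Friction and masses are not known exactly. Their poses are not given: they have to be found in the camera images.
- base: Base of the column, bolted to the table: dark flange with two bolt ears along its x axis, on it a 59 mm aluminium drum with a bayonet socket on top and ribbed pads at +y and -y. Origin: on the axis at the table top. Origins of seated parts lie above it by 22, 54, 86 mm (1st, 2nd, 3rd segment); the head by 86 mm on two segments, 118 mm on three.
- base_rim (a point): Centre of the base's rim, 34 mm above the table. Socket, same in base and segments: two inward lips (38 mm opening) and two slots between them, centred 80 degrees counter-clockwise, seen from above, of the part's +x and -x. Lugs enter when the upper part's x axis is 80 (+-8) degrees counter-clockwise of the lower one's, axes within 2 mm; the part then drops 12 mm, shoulder on rim.
- base_floor (a point): Floor of the base's bore, on which the rod finally stands: on the axis, 6 mm above the table. To lock a part, turn it clockwise from above by the 80 degrees: its lugs run under the lips (2 mm play, hardly any friction) until x axes and pads of both parts are in line; a stop is met 3 degrees farther. Set down in another turn, it perches 12 mm too high.
- seg_a: Column segment, two or three are present: hollow aluminium drum, 59 mm across, 44 mm tall in all, 0.14 kg, standing on the table at the start. Origin: centre of its underside. z 0 to 12 mm: 31 mm wide spigot; z 12 to 44: body with 23 mm bore, bayonet socket in its top. Pitch in the column 32 mm. Half a turn about z makes no difference.
- seg_b: Another segment, identical to seg_a. At the foot of the spigot are two lugs at +x and -x: 14 mm wide, 5 mm thick (z 0 to 5), reaching 22.5 mm from the axis. Ribbed dark grip pads at +y and -y, 61 mm apart over the pads, 28 mm wide along x, z 14 to 41 mm: grip it there, the jaws closing along its y axis.
- seg_c: Another segment, identical to seg_a and seg_b.
- head: Head of the column: like a low segment, 59 mm across, 30 mm tall in all, 0.12 kg, on the table at the start. Origin: centre of its underside. Same spigot, lugs (+x, -x) and grip pads (+y, -y, 61 mm apart, z 14 to 28 mm) as a segment, so it enters and locks the same way; its flat top is closed but for an 18 mm mouth.
- cover: Blanking cover, locked on the base at the start (x axes in line, origin 22 mm above the base's): closed aluminium disc 59 mm across, 0.12 kg, with a 22 mm boss in the middle of its top, 36 mm tall in all. Origin: centre of its underside. Spigot, lugs and grip pads exactly as on the head. Turned 80 degrees counter-clockwise it lifts off.
- tray: Shallow square steel tray fixed to the table, 110 x 110 mm outside, walls 4 mm thick and 14 mm high, floor 4 mm thick. Origin: under its centre at the table top; x and y along its sides.
- head_mouth (a point): Centre of the head's 18 mm mouth, on its top face (30 mm above the head's origin).
- holder: Upright rod holder bolted to the table: grey tube 29 mm across (34 at the rim), 77 mm tall, on a 66 mm round foot. Origin: on its axis at the table top. Its hole is 16 mm wide, its floor 6 mm above the table.
- rod: Moisture-indicator rod, 0.09 kg, 175 mm long, standing upright in the holder at the start: round steel stem 12 mm thick with a tapered tip, and at the top a dark square grip 20 x 20 mm and 28 mm tall. Origin: its lower tip; z along the stem to the grip; x and y square to the grip's faces.
- rod_tip (a point): Lower tip of the rod (the same point as its origin).
- rod_grip (a point): Middle of the rod's square grip, 161 mm above the tip.
- flux_tin: Bystander: round tin 75 mm across, 48 mm tall; origin under its centre. Leave it.
- dropout_plate: Bystander: small flat steel plate 44 x 80 x 8 mm; origin under its centre. Leave it.
- magnet: Bystander: flat arrow-shaped welding magnet 50 x 100 x 16 mm; origin under its centre. Leave it.
Mind the look-alikes: they are no part of the job. What is shaped like the seg_c but pink or yellow is not meant.

How it is judged:
On the way, in this order (a step that is already met when the one before it is completed fails the run):
1. the blanking cover is off the base and stands in the tray (x of cover in the frame of tray between -0.03 and 0.03 m and y of cover in the frame of tray between -0.03 and 0.03 m and z of cover in the frame of tray below 0.012 m and angle between cover's own z axis and vertical below 0.1 rad), for 0.2 s.
2. every segment present is seated in the column and locked, pads in line with the base's (horizontal distance between each of seg_a, seg_b, seg_c and base below 0.008 m and angle between each of seg_a, seg_b, seg_c's own z axis and vertical below 0.06 rad and angle between the x axis of each of seg_a, seg_b, seg_c and the x axis of base, either way round below 0.3 rad and (z of seg_a in the frame of base between 0.018 and 0.026 m or z of seg_a in the frame of base between 0.05 and 0.058 m or z of seg_a in the frame of base between 0.082 and 0.09 m) and (z of seg_b in the frame of base between 0.018 and 0.026 m or z of seg_b in the frame of base between 0.05 and 0.058 m or z of seg_b in the frame of base between 0.082 and 0.09 m) and (z of seg_c in the frame of base between 0.018 and 0.026 m or z of seg_c in the frame of base between 0.05 and 0.058 m or z of seg_c in the frame of base between 0.082 and 0.09 m)), for 0.2 s.
3. the head is seated and locked on top of the segments (all of step 1 and all of step 2 and horizontal distance between head and base below 0.008 m and angle between head's own z axis and vertical below 0.06 rad and angle between the x axis of head and the x axis of base, either way round below 0.3 rad and (z of head in the frame of base between 0.082 and 0.09 m or z of head in the frame of base between 0.114 and 0.122 m)), for 0.2 s.
At the end, for the whole second after the job is handed in: Cover standing in the tray; all segments present and the head in one column on the base: within 8 mm of its axis, seated within 4 mm, tilt under 0.06 rad, x axes within 0.3 rad of the base's (locked); rod tip within 5 mm of the bore floor, 12 mm of the axis, rod upright; all at rest (all of step 3 and z of rod_tip in the frame of base below 0.011 m and horizontal distance between rod_tip and base below 0.012 m and angle between rod's own z axis and vertical below 0.12 rad and linear speed of each of seg_a, seg_b, seg_c, head, rod, cover below 0.02 m/s); the robot touches nothing.
It fails at once if the flux tin is pushed more than 4 cm from its place (distance of flux_tin from where it was at the start of the episode above 0.04 m).
It fails at once if the steel plate is pushed more than 4 cm from its place (distance of dropout_plate from where it was at the start of the episode above 0.04 m).
It fails at once if the welding magnet is pushed more than 4 cm from its place (distance of magnet from where it was at the start of the episode above 0.04 m).
Of seg_a, seg_b, seg_c only 2 to 3 are there at a start; the rules pass over those that are not, and their reading is None.
At some moment in a run one of seg_a, seg_b, seg_c, head may be knocked a few centimetres aside while the robot is not near it.
It also fails if it takes over 208 s, if anything falls off the work surface, if the arm or the gripper's body presses on something with over 40 N, if the wrist force passes 120 N, or if a joint passes its speed limit or range.

ROBOT

A 6-joint arm with a two-finger parallel gripper is mounted at the origin on a cart in front of the work surface, level with it; the furniture and walls round the work are solid. World frame = base frame: x ahead of the robot, y to its left, z up, the work surface at z = 0. Lengths are in m, angles in rad, forces in N, time in s.
With the tool pointing down it reaches from about 0.375 to 0.75 m from the base axis. Payload 9 kg.
Tool frame: the origin (TCP) lies midway between the tips of the shut fingers; the grasp point (between the pads) lies 19 mm behind it; z points along the fingers, y is the line along which they close (so a half turn about z gives the same grasp; the last joint's range is limited). The gripper opens to 85 mm and grips with 20 to 120 N. Pads are 22 mm wide; open, the fingers measure 114 mm over their backs; the gripper's body (76 mm by 85 mm) begins 54 mm behind the grasp point. The pads swing forward as they close: fully open they stand 13 mm farther back than shut.
Start: joints at [1.004, 0.104, 0.097, 1.564, 0, 1.353], TCP at [0.205, 0.564, 0.231] pointing down, gripper open.
Joint ranges: [-2.99, 2.99], [-0.84, 1.86], [-1.1, 1.16], [-1.84, 2.11], [-1.51, 1.56], [-3.14, 3.14]. Speed limits (rad/s): [2.22, 2.22, 2.57, 3.14, 3.14, 3.14].

INTERFACE

Orientations are given as [roll, pitch, yaw] about the fixed x, y, z axes, in that order (R = Rz(yaw) Ry(pitch) Rx(roll)).
In Python, from station import * gives the robot as it stands. The module is installed in compiled form; this text tells all that it offers.
- The arm moves only by the tool move_arm, never from a script. Its argument "deltas" is a list of rows, each an object with "translation": the shift along the world's x, y, z in cm, a list of three; "rotation": the turn, a rotation vector about the world's x, y, z in degrees, a list of three. In form: [{"translation": [dx, dy, dz], "rotation": [ax, ay, az]}, ...]. A call has 1 to 10 rows; each row shifts and turns the commanded pose from where the row before left it; what a row does not reach is not made up. A row lasts 1/10 s, in which the tool goes at most 50 mm and 8.59 degrees, less where a joint would pass 70% of its speed; a pose out of reach is approached as far as the arm can. A call is refused whole if a number of a shift passes 5 or a number of a turn 8.59, either way. A call with a gripper value outside its range is refused whole. "claw" is the closure in counts, from 0 (fully open) to 255 (shut), set as the call begins (left out, the last holds). The fingers move at their own pace and stop on an object; "squeeze" is the grip in N (left out, the last holds). Time passes only in rows, so rows that do not move let the fingers close. It gives the time, the measured TCP pose, the force, the opening and the grip force at its end, in the units of the state.
- observe(): the state, without advancing time (a new reading comes with each control period).
- capture(name): name is "side" or "top"; returns the picture (480x640x3 uint8, blue, green, red); there is no depth.
- camera_model(name): a dict with "vfov" (degrees; the focal length in pixels is half the picture's height over the tangent of half this angle, whatever the lens; pixels are square), "cx", "cy" (the principal point, pixels), "D" ([k1, k2, p1, p2, k3] as OpenCV has them; the pictures are not rectified), "origin" and "rotation" of the camera in the world. Camera axes: x right, y down, z forward; pixel columns grow to the right and rows downward; lengths in m; the calibration is good to about 2 mm. A picture is of the moment at which its call begins. camera_model takes no time and is no camera call.
- close_job(): hands the job in; it is judged then, once.
The state is a dict: "t": time; "joints": joint angles; "qd": joint speeds; "tau": joint torques, N m; "position": TCP position; "tool_rot": TCP orientation; "ft_force": force on the tool from outside, world axes, zero at the start; "ft_torque": the same for the moment, N m; "width": opening from 0.0 (shut) to 1.0 (fully open); "grip_force": force on a finger pad.
Only numpy, scipy, OpenCV 4.12 (cv2) and the standard library are available. Lean on these libraries where they do the work, as an engineer would, in place of code of your own. Each camera call takes 0.05 s, during which the arm holds its last target. There are 200 camera calls.

## Working session

There is one attempt and no reset: what is moved stays moved. The work goes in short steps, Python scripts to look and compute and a tool call to move; the robot and the scene stay as the last step left them, time stands still between calls to the robot, and variables do not carry over. Pictures are saved under pics/ and viewed, at most 17 in all, crops included, and the job is handed in when it is done.

Besides the shell and the picture viewer there is one more tool, called after "Call:" in YAML: its name, and indented under it one key for each argument. move_arm: Moves the arm, as the interface text tells. Its arguments: {"type":"object","properties":{"deltas":{"type":"array","items":{"type":"object","properties":{"translation":{"type":"array","items":{"type":"number"}},"rotation":{"type":"array","items":{"type":"number"}}}}},"claw":{"type":"number"},"squeeze":{"type":"number"}},"required":["deltas"]}

```bash
mkdir -p pics
cat > h.py <<'E'
from station import *
import numpy as np, cv2
def K(n):
    m=camera_model(n); f=240/np.tan(np.radians(m["vfov"])/2)
    return m,np.array([[f,0,m["cx"]],[0,f,m["cy"]],[0,0,1.]]),np.array(m["D"],float)
def ray(n,uv):
    m,k,d=K(n); p=cv2.undistortPoints(np.array([[uv]],float),k,d)[0,0]
    return np.array(m["origin"],float),np.array(m["rotation"],float)@np.array([p[0],p[1],1.])
def plane(n,uv,z):
    o,r=ray(n,uv); return (o+r*(z-o[2])/r[2])[:2]
def proj(n,P):
    m,k,d=K(n); R=np.array(m["rotation"],float)
    rv=cv2.Rodrigues(R.T)[0]; t=-R.T@np.array(m["origin"],float)
    return cv2.projectPoints(np.array(P,float).reshape(-1,1,3),rv,t,k,d)[0][:,0]
E
python3 - <<'E'
from h import *
for n in("top","side"):
    m=camera_model(n);print(n,m)
    cv2.imwrite(f"pics/{n}0.png",capture(n))
print(observe())
E
```

```text
top {'vfov': 43.83407996238902, 'cx': 325.93391402957775, 'cy': 237.8000188398118, 'D': array([0.00862377, 0.        , 0.        , 0.        , 0.        ]), 'origin': array([-0.06120111,  0.0522691 ,  1.62920261]), 'rotation': array([-2.74639321,  0.00563503, -1.65302368])}
side {'vfov': 51.19706976318685, 'cx': 327.5403191340754, 'cy': 240.2122813130301, 'D': array([0.02034395, 0.        , 0.        , 0.        , 0.        ]), 'origin': array([ 0.33838552, -0.93326775,  0.73090956]), 'rotation': array([-2.13869885,  0.02038313, -0.24075169])}
{'t': 0.1, 'joints': array([1.00433223e+00, 1.04630636e-01, 9.65402644e-02, 1.56385212e+00,
       2.65491475e-06, 1.35311740e+00]), 'qd': array([ 0.00028991, -0.00136512,  0.0001206 ,  0.00067512,  0.00078533,
        0.00068947]), 'tau': array([ 5.72638484e-03, -5.58202958e+01,  5.04722142e+01,  1.29340004e-02,
       -2.98279492e-04, -1.15041698e-05]), 'position': array([0.20487852, 0.56363936, 0.23060157]), 'tool_rot': array([-3.14047411e+00, -2.50123177e-04,  2.79280735e+00]), 'ft_force': array([ 1.21372921,  0.14154288, -0.41664096]), 'ft_torque': array([ 0.01264279, -0.02969038,  0.01553988]), 'grip_force': 0.0, 'width': 0.9975864288000864}
```

View pics/top0.png

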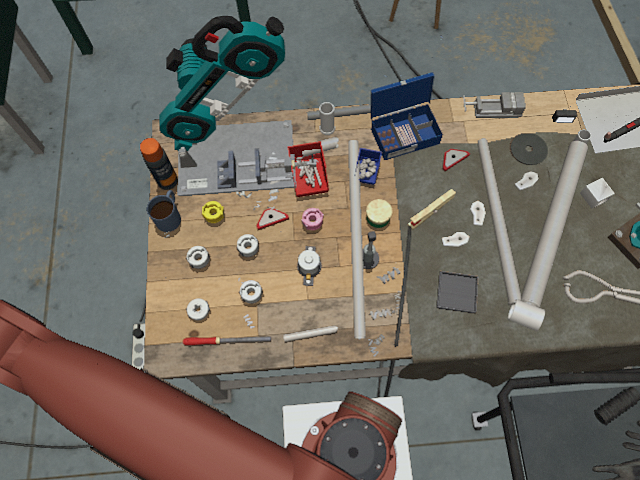

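View pics/side0.png

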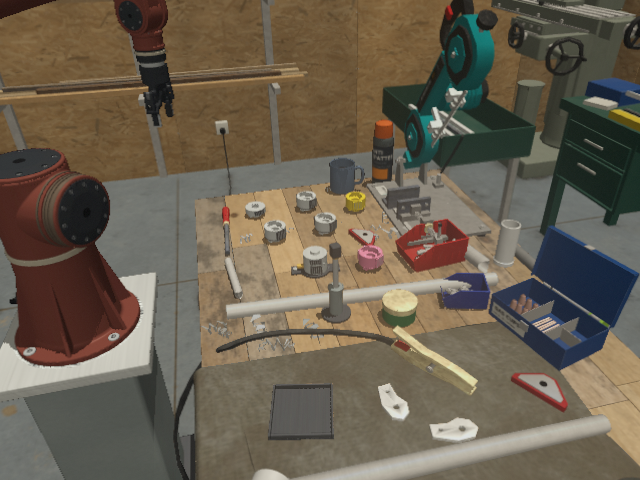

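```bash
cat > h.py <<'E'
from station import *
import numpy as np, cv2
from scipy.spatial.transform import Rotation as Ro
def K(n):
    m=camera_model(n); f=240/np.tan(np.radians(m["vfov"])/2)
    return m,np.array([[f,0,m["cx"]],[0,f,m["cy"]],[0,0,1.]]),np.array(m["D"],float),Ro.from_euler("xyz",m["rotation"]).as_matrix()
def ray(n,uv):
    m,k,d,R=K(n); p=cv2.undistortPoints(np.array([[uv]],float),k,d)[0,0]
    return np.array(m["origin"],float),R@np.array([p[0],p[1],1.])
def plane(n,uv,z):
    o,r=ray(n,uv); return (o+r*(z-o[2])/r[2])[:2]
def proj(n,P):
    m,k,d,R=K(n)
    rv=cv2.Rodrigues(R.T)[0]; t=-R.T@np.array(m["origin"],float)
    return cv2.projectPoints(np.array(P,float).reshape(-1,1,3),rv,t,k,d)[0][:,0]
E
python3 - <<'E'
from h import *
for n,uv,z in [("top",(198,257),.04),("top",(247,245),.04),("top",(250,291),.04),("top",(198,309),.03),("top",(309,260),.05),("top",(457,292),.0),("top",(372,240),.15),("top",(378,212),.048),
 ("side",(306,201),.04),("side",(325,222),.04),("side",(275,231),.04),("side",(256,208),.03),("side",(316,255),.05),("side",(301,411),0),("side",(336,315),0),("side",(337,247),.18)]:
    print(n,uv,plane(n,uv,z).round(3))
i=cv2.imread("pics/top0.png");cv2.imwrite("pics/t1.png",cv2.resize(i[190:330,180:390],None,fx=3.8,fy=3.8,interpolation=2))
i=cv2.imread("pics/side0.png");cv2.imwrite("pics/s1.png",cv2.resize(i[180:330,230:430],None,fx=4,fy=4,interpolation=2))
E
```

```text
top (198, 257) [0.572 0.375]
top (247, 245) [0.597 0.235]
top (250, 291) [0.458 0.231]
top (198, 309) [0.421 0.377]
top (309, 260) [0.532 0.06 ]
top (457, 292) [ 0.419 -0.352]
top (372, 240) [ 0.538 -0.113]
top (378, 212) [ 0.665 -0.151]
side (306, 201) [0.573 0.346]
side (325, 222) [0.598 0.213]
side (275, 231) [0.46  0.204]
side (256, 208) [0.427 0.363]
side (316, 255) [0.537 0.05 ]
side (301, 411) [ 0.418 -0.349]
side (336, 315) [ 0.542 -0.119]
side (337, 247) [ 0.546 -0.121]
```

View pics/t1.png

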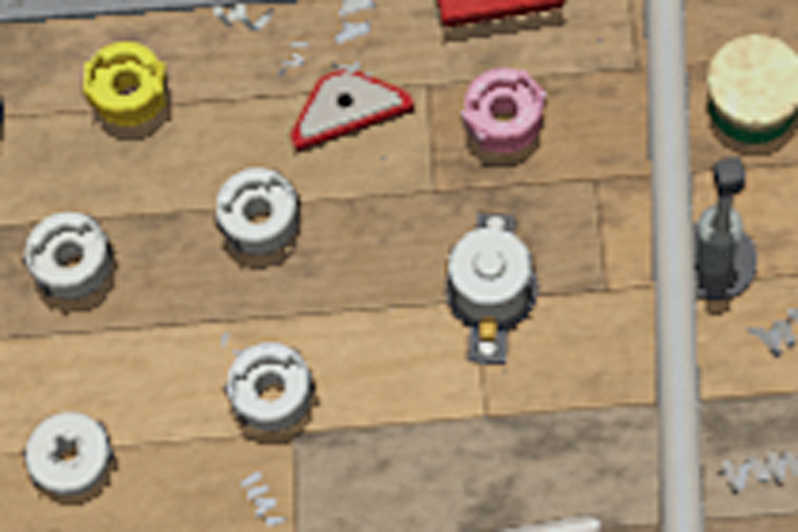

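View pics/s1.png

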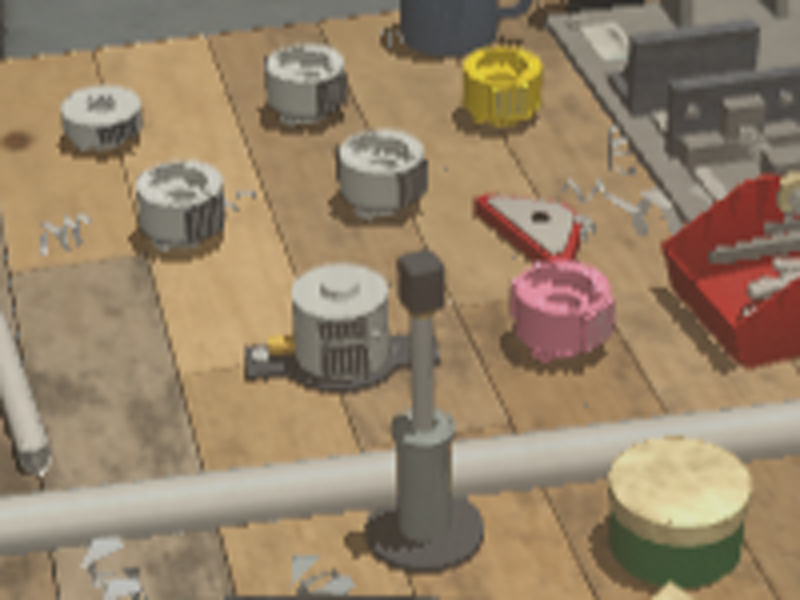

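```bash
cat >> h.py <<'E'
def blob(n,img,c,r=16,smax=60,vmin=40):
    """hull centroid of low-saturation stuff around the pixel c"""
    u,v=map(int,c); h=cv2.cvtColor(img,cv2.COLOR_BGR2HSV)[v-r:v+r,u-r:u+r]
    m=((h[...,1]<smax)&(h[...,2]>vmin)).astype(np.uint8)
    k,l,s,_=cv2.connectedComponentsWithStats(m,connectivity=4); j=1+np.argmax(s[1:,4])
    H=cv2.convexHull(np.argwhere(l==j)[:,::-1].astype(np.float32)); M=cv2.moments(H)
    return np.array([M["m10"]/M["m00"]+u-r,M["m01"]/M["m00"]+v-r]),s[j],l==j
E
python3 - <<'E'
from h import *
T=cv2.imread("pics/top0.png");S=cv2.imread("pics/side0.png")
for nm,a,b,z in [("s1",(198,257),(306,201),.028),("s2",(247,245),(325,222),.028),("s3",(250,291),(275,231),.028),("head",(198,309),(256,208),.021),("base",(309,262),(316,258),.038)]:
    for n,im,c in(("top",T,a),("side",S,b)):
        p,s,m=blob(n,im,c); print(nm,n,p.round(1),s,plane(n,p,z).round(4))
hs=cv2.cvtColor(T,cv2.COLOR_BGR2HSV)
print(hs[241:275:2,184:214:2,1]);print(hs[241:275:2,184:214:2,2])
hs=cv2.cvtColor(S,cv2.COLOR_BGR2HSV)
print(hs[188:216:2,292:322:2,1]);print(hs[188:216:2,292:322:2,2])
E
```

```text
s1 top [197.6 256.7] [  4   5  24  23 405] [0.5777 0.3786]
s1 side [305.9 200.3] [  6   6  21  21 339] [0.5777 0.3727]
s2 top [247.4 245. ] [  6   5  22  23 389] [0.602  0.2349]
s2 side [324.9 222.5] [  5   6  23  23 407] [0.6019 0.2306]
s3 top [250.2 291.1] [  5   5  23  24 401] [0.4616 0.2314]
s3 side [275.2 230.5] [  5   5  25  23 415] [0.4624 0.2256]
head top [197.4 308.7] [  4   5  24  22 385] [0.425  0.3804]
head side [254.9 208.8] [  5   9  21  17 267] [0.4248 0.3754]
base top [309.  261.6] [  4   0  25  32 540] [0.532  0.0608]
base side [315.2 260.6] [  0   4  32  28 684] [0.533  0.0439]
[[ 91  91  93  93  90  91  89  89  92  94  90  92  88  88  88]
 [ 93  90  92  92  95  93  90  92  91  90  90  91  89  90  91]
 [ 93  90  94  90  95 105  92  81  99 103  95  90  91  89  95]
 [ 90  88  85  98  15   5   6   6   6   5  54 101 102  96  94]
 [ 95  93 112   6   4   7   6  12   7  13   7  73  93  91  94]
 [ 87  97  10   8   7  13  11   8  13  10   7   5  93  92  93]
 [ 88  83   4   7  11   8  10  11   9   7   8   7  58  92  92]
 [ 88  49   9  13   9  11  11   8  14   9   8   7  21  9
[... 2712 characters left out ...]
8 172]
 [159 160 111 192 125 126 124 123 124 119 173 203 168 170 173]
 [162 156 126 205 156 186 197 140 149 150 152 198 173 172 172]
 [162 159 104 179 199 199 171 140 135 197 164 134 120 171 170]
 [163 161 104 109 118 126 165 143 154 103  75  82  91 175 171]
 [158 157 125 110 119 123 124 124 126  73  90  91  97 171 174]
 [158 161 140 109 119 123 125 126 125  72  85  89  96 127 175]
 [163 152  92 101 117 123 127 126 125  67  77  66 121 145 170]
 [162 162  89  88  94 105 113 118 116  76  68  79 149 155 127]
 [165 160  89  90 102 114 125 118 108  90  86 109 152 160 162]
 [165 161 120 122  91  87  87 115  89  92 162 163 163 162 164]
 [165 160 157 159 163 162 161 154 159 163 162 164 169 157 123]]
```

```bash
cat >> h.py <<'E'
def topface(img,c,z,r=16,v=115):
    u,w=map(int,c); h=cv2.cvtColor(img,cv2.COLOR_BGR2HSV)[w-r:w+r,u-r:u+r]
    m=((h[...,1]<40)&(h[...,2]>v)).astype(np.uint8)
    k,l,s,_=cv2.connectedComponentsWithStats(m,connectivity=8); j=1+np.argmax(s[1:,4])
    H=cv2.convexHull(np.argwhere(l==j)[:,::-1].astype(np.float32)); M=cv2.moments(H)
    p=np.array([M["m10"]/M["m00"]+u-r,M["m01"]/M["m00"]+w-r]); return p,s[j],plane("top",p,z)
def padang(img,c,xy,z0,z1,r=16):
    u,w=map(int,c); h=cv2.cvtColor(img,cv2.COLOR_BGR2HSV)[w-r:w+r,u-r:u+r].astype(int)
    m=((h[...,1]<62)&(h[...,2]<100)).astype(np.uint8)
    out=[]
    for v,uu in np.argwhere(m):
        o,d=ray("side",(uu+u-r,v+w-r)); a=d[:2]@d[:2]; q=o[:2]-xy; b=q@d[:2]; D=b*b-a*(q@q-.0302**2)
        if D<0: continue
        P=o+d*(-b-D**.5)/a
        if z0<P[2]<z1: out.append(np.degrees(np.arctan2(P[1]-xy[1],P[0]-xy[0])))
    return np.sort(out)
E
python3 - <<'E'
from h import *
T=cv2.imread("pics/top0.png");S=cv2.imread("pics/side0.png")
for nm,a,b,z,zt in [("s1",(198,257),(306,201),.028,.044),("s2",(247,245),(325,222),.028,.044),("s3",(250,291),(275,231),.028,.044),("head",(198,309),(256,208),.021,.03),("base",(309,262),(316,258),.038,.052)]:
    p,s,m=blob("top",T,a,vmin=0);xy=plane("top",p,z); q=topface(T,a,zt)
    A=padang(S,b,q[2],.018 if zt!=.052 else .038,zt-.006)
    print(nm,s,xy.round(4),q[1],q[2].round(4),len(A),np.percentile(A,[0,10,50,90,100]).round(0) if len(A) else 0)
h=cv2.cvtColor(T,cv2.COLOR_BGR2HSV)
print(h[240:294,303:317,2])
m=(h[...,1]<70)&(h[...,2]<110);m[:, :425]=0;m[:,490:]=0;m[:260]=0;m[325:]=0
k,l,s,c=cv2.connectedComponentsWithStats(m.astype(np.uint8));j=1+np.argmax(s[1:,4])
r=cv2.minAreaRect(np.argwhere(l==j)[:,::-1].astype(np.float32));print(s[j],r,[plane("top",x,.01).round(3) for x in cv2.boxPoints(r)],plane("top",r[0],.01))
E
```

```text
s1 [  4   5  24  23 410] [0.5776 0.3787] [  4   5  22  20 270] [0.5761 0.378 ] 41 [-79. -78. -59. -25. -20.]
s2 [  6   5  22  23 391] [0.602  0.2349] [  6   5  21  20 264] [0.6001 0.2343] 37 [-159.  -76.  -57.  -38.  -37.]
s3 [  5   5  24  24 403] [0.4615 0.2311] [  6   5  22  21 291] [0.4602 0.2303] 66 [-154.  -87.  -64.  -35.  -20.]
head [  4   5  24  22 386] [0.425  0.3804] [  5   5  22  22 331] [0.4228 0.379 ] 18 [-97. -92. -69. -44. -37.]
base [  4   0  25  32 556] [0.5314 0.0608] [  5   0  22  24 366] [0.5357 0.0609] 31 [-125. -120.  -97.  -78.  -73.]
[[142 144 142 143 138 129 125 139 150 149 148 156 167 168]
 [145 155 159 154 152 141 129 140 154 153 149 147 149 148]
 [144 153 157 147 143 132 130 142 152 155 148 141 132 131]
 [159 155 154 152 146 137 134 137 140 142 140 134 126 130]
 [172 165 161 157 152 144 145 146 148 146 139 132 126 134]
 [172 168 151 126 140 143 149 161 163 160 151 141 141 140]
 [169 169 146 111 102 113 114 121 119 120 125 125 129 144]
 [168 173 145 106  94 129 187 206 182 123  99 107 118 146]
 [169 173 139 101  88 184 220 222 222 173  91 107  89 132]
 [166
[... 2178 characters left out ...]
 [198 196 194 157 163 185 185 185 182 176 189 193 189 186]
 [194 196 205 162 173 200 198 196 195 167 174 192 190 189]
 [196 198 208 166 167 190 189 188 189 178 182 192 192 191]
 [198 201 209 168 164 187 185 186 190 190 191 193 191 192]
 [195 199 205 167 164 188 182 184 186 185 188 189 193 190]
 [197 199 201 174 175 190 183 183 184 185 188 192 191 191]
 [196 198 201 184 178 187 184 182 183 183 187 189 186 183]
 [199 203 204 197 183 181 185 182 187 187 184 186 186 187]]
[ 425  260   65   65 3635] ((457.0, 291.9999694824219), (63.99999237060547, 63.99999237060547), 0.0) [array([ 0.332, -0.246]), array([ 0.519, -0.274]), array([ 0.504, -0.458]), array([ 0.317, -0.423])] [ 0.41583218 -0.34991702]
```

Run:
```python
from h import *
T=cv2.imread("pics/top0.png");h=cv2.cvtColor(T,cv2.COLOR_BGR2HSV)
T2=T.copy();T2[:250]=(0,100,200)
for v in(115,150): q=topface(T2,(309,262),.052,v=v);print(q)
for z in(.008,.012):
    a=plane("top",(309.9,248.3),z);b=plane("top",(307.3,281),z);d=a-b;print(a,b,(a+b)/2,np.degrees(np.arctan2(d[1],d[0])),np.hypot(*d))
# yellow tag, boss
for nm,a,z in [("s1",(198,257),.044),("s2",(247,245),.044),("s3",(250,291),.044),("head",(198,309),.03)]: print(nm,topface(T,a,z,v=150)[2])
```

```text
(array([308.50874486, 259.50874486]), array([  5,   4,  22,  20, 349], dtype=int32), array([0.53322806, 0.0615489 ]))
(array([308.36492891, 259.4555029 ]), array([  5,   4,  22,  20, 331], dtype=int32), array([0.53342228, 0.0619421 ]))
[0.58436151 0.05527327] [0.48468689 0.06990108] [0.5345242  0.06258717] -8.348878112740016 0.10074225266397174
[0.58276871 0.05526586] [0.48334002 0.06985757] [0.53305436 0.06256172] -8.34887811274002 0.10049369088180557
s1 [0.57681832 0.37809228]
s2 [0.60123444 0.23453986]
s3 [0.46071161 0.23052394]
head [0.4237119  0.37948703]
```

Call:
move_arm:
  deltas:
    - {"translation":[3.5,-5,0],"rotation":[0,0,2]}
    - {"translation":[3.5,-5,0],"rotation":[0,0,2]}
    - {"translation":[3.5,-5,0],"rotation":[0,0,2]}
    - {"translation":[3.5,-5,0],"rotation":[0,0,2]}
    - {"translation":[3.5,-5,0],"rotation":[0,0,2]}
    - {"translation":[3.5,-5,0],"rotation":[0,0,2]}
    - {"translation":[3,-5,0]}
    - {"translation":[3,-5,0]}
    - {"translation":[3,-5,0]}
    - {"translation":[3,-5,0]}
  claw: 0
  squeeze: 40

```text
invalid input
```

Call:
move_arm:
  deltas:
    - {"translation":[3.3,-5,0],"rotation":[0,0,1.2]}
    - {"translation":[3.3,-5,0],"rotation":[0,0,1.2]}
    - {"translation":[3.3,-5,0],"rotation":[0,0,1.2]}
    - {"translation":[3.3,-5,0],"rotation":[0,0,1.2]}
    - {"translation":[3.3,-5,0],"rotation":[0,0,1.2]}
    - {"translation":[3.3,-5,0],"rotation":[0,0,1.2]}
    - {"translation":[3.3,-5,0],"rotation":[0,0,1.2]}
    - {"translation":[3.3,-5,0],"rotation":[0,0,1.2]}
    - {"translation":[3.3,-5,0],"rotation":[0,0,1.2]}
    - {"translation":[3.3,-5,0],"rotation":[0,0,1.0]}
  claw: 0
  squeeze: 40

```text
t: 1.1
position: [0.4811, 0.1446, 0.2312]
tool_rot: [3.141, -0.0, 2.999]
ft_force: [0.7, 0.0, -0.4]
width: 1.001
grip_force: 0.0
```

Call:
move_arm:
  deltas:
    - {"translation":[0,0,0],"rotation":[0,0,0]}
    - {"translation":[0,0,0],"rotation":[0,0,0]}
    - {"translation":[0,0,0],"rotation":[0,0,0]}

```text
t: 1.4
position: [0.48, 0.1472, 0.2312]
tool_rot: [3.141, -0.001, 2.999]
ft_force: [-0.3, 0.1, 0.1]
width: 1.0
grip_force: 0.0
```

Call:
move_arm:
  deltas:
    - {"translation":[1.8,-2.9,-2],"rotation":[0,0,0]}
    - {"translation":[1.8,-2.9,-3],"rotation":[0,0,0]}
    - {"translation":[1.7,-2.8,-3],"rotation":[0,0,0]}
    - {"translation":[0,0,-4],"rotation":[0,0,0]}
    - {"translation":[0,0,-4],"rotation":[0,0,0]}
    - {"translation":[0,0,-2],"rotation":[0,0,0]}
    - {"translation":[0,0,-1],"rotation":[0,0,0]}
    - {"translation":[0,0,0],"rotation":[0,0,0]}
    - {"translation":[0,0,0],"rotation":[0,0,0]}

```text
t: 2.3
position: [0.5342, 0.0612, 0.0428]
tool_rot: [3.141, 0.002, 3.0]
ft_force: [0.6, -0.4, 0.1]
width: 1.002
grip_force: 0.0
```

Run:
```python
from h import *
s=observe();print(s["position"],s["tool_rot"],s["ft_force"])
cv2.imwrite("pics/s2.png",cv2.resize(capture("side")[180:330,230:430],None,fx=4,fy=4,interpolation=2))
```

```text
[0.53421832 0.06121601 0.04276243] [3.14142602e+00 1.80194913e-03 2.99991542e+00] [ 0.58467233 -0.40941311  0.14879055]
```

View pics/s2.png

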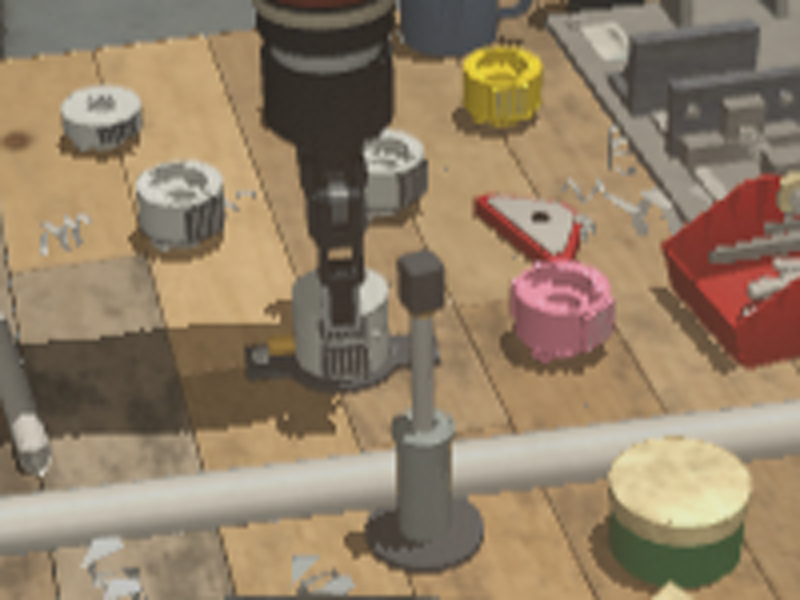

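Call:
move_arm:
  deltas:
    - {"translation":[0,0,-0.6],"rotation":[0,0,0]}
    - {"translation":[0,0,-0.6],"rotation":[0,0,0]}
    - {"translation":[0,0,0],"rotation":[0,0,0]}

```text
t: 2.65
position: [0.533, 0.0606, 0.0286]
tool_rot: [3.141, -0.001, 2.999]
ft_force: [-0.5, 1.0, 0.3]
width: 1.001
grip_force: 0.0
```

Call:
move_arm:
  deltas:
    - {"translation":[0,0,0],"rotation":[0,0,0]}
    - {"translation":[0,0,0],"rotation":[0,0,0]}
    - {"translation":[0,0,0],"rotation":[0,0,0]}
    - {"translation":[0,0,0],"rotation":[0,0,0]}
    - {"translation":[0,0,0],"rotation":[0,0,0]}
  claw: 110
  squeeze: 40

```text
t: 3.15
position: [0.5338, 0.0605, 0.0297]
tool_rot: [3.142, 0.001, 2.999]
ft_force: [-0.7, -0.0, 3.8]
width: 0.709
grip_force: 43.9
```

Call:
move_arm:
  deltas:
    - {"translation":[0,0,0],"rotation":[0,0,8]}
    - {"translation":[0,0,0],"rotation":[0,0,8]}
    - {"translation":[0,0,0],"rotation":[0,0,8]}
    - {"translation":[0,0,0],"rotation":[0,0,8]}
    - {"translation":[0,0,0],"rotation":[0,0,8]}
    - {"translation":[0,0,0],"rotation":[0,0,8]}
    - {"translation":[0,0,0],"rotation":[0,0,8]}
    - {"translation":[0,0,0],"rotation":[0,0,8]}
    - {"translation":[0,0,0],"rotation":[0,0,8]}
    - {"translation":[0,0,0],"rotation":[0,0,8]}

```text
t: 4.15
position: [0.5339, 0.0608, 0.0297]
tool_rot: [-3.141, 0.001, -1.882]
ft_force: [-0.2, 1.8, 2.9]
width: 0.701
grip_force: 43.9
```

Call:
move_arm:
  deltas:
    - {"translation":[0,0,0],"rotation":[0,0,0]}
    - {"translation":[0,0,0],"rotation":[0,0,0]}
    - {"translation":[0,0,0],"rotation":[0,0,0]}

```text
t: 4.45
position: [0.5338, 0.0605, 0.0297]
tool_rot: [-3.141, 0.0, -1.892]
ft_force: [-0.1, 0.5, 5.6]
width: 0.707
grip_force: 44.1
```

Call:
move_arm:
  deltas:
    - {"translation":[0,0,0.5],"rotation":[0,0,0]}
    - {"translation":[0,0,0.5],"rotation":[0,0,0]}
    - {"translation":[0,0,0.5],"rotation":[0,0,0]}
    - {"translation":[0,0,0.5],"rotation":[0,0,0]}
    - {"translation":[0,0,0],"rotation":[0,0,0]}

```text
t: 4.95
position: [0.534, 0.0605, 0.0502]
tool_rot: [-3.141, 0.0, -1.889]
ft_force: [0.6, 0.5, -1.0]
width: 0.703
grip_force: 43.4
```

Call:
move_arm:
  deltas:
    - {"translation":[0,0,3],"rotation":[0,0,0]}
    - {"translation":[0,0,4.5],"rotation":[0,0,0]}
    - {"translation":[0,0,4.5],"rotation":[0,0,0]}
    - {"translation":[0,0,4.5],"rotation":[0,0,0]}
    - {"translation":[0,0,3.5],"rotation":[0,0,0]}

```text
t: 5.45
position: [0.5338, 0.0606, 0.2522]
tool_rot: [-3.14, 0.0, -1.888]
ft_force: [0.7, 0.3, -0.9]
width: 0.699
grip_force: 44.1
```

Call:
move_arm:
  deltas:
    - {"translation":[-1.2,-4.1,0],"rotation":[0,0,0]}
    - {"translation":[-1.2,-4.1,0],"rotation":[0,0,0]}
    - {"translation":[-1.2,-4.1,0],"rotation":[0,0,0]}
    - {"translation":[-1.2,-4.1,0],"rotation":[0,0,0]}
    - {"translation":[-1.2,-4.1,0],"rotation":[0,0,0]}
    - {"translation":[-1.2,-4.1,0],"rotation":[0,0,0]}
    - {"translation":[-1.2,-4.1,0],"rotation":[0,0,0]}
    - {"translation":[-1.2,-4.1,0],"rotation":[0,0,0]}
    - {"translation":[-1.1,-4.1,0],"rotation":[0,0,0]}
    - {"translation":[-1.1,-4.1,0],"rotation":[0,0,0]}

```text
t: 6.45
position: [0.4147, -0.351, 0.2493]
tool_rot: [-3.142, 0.0, -1.889]
ft_force: [1.0, 0.7, -0.8]
width: 0.704
grip_force: 44.1
```

Call:
move_arm:
  deltas:
    - {"translation":[0,0,-2],"rotation":[0,0,0]}
    - {"translation":[0,0,-4],"rotation":[0,0,0]}
    - {"translation":[0,0,-4],"rotation":[0,0,0]}
    - {"translation":[0,0,-4],"rotation":[0,0,0]}
    - {"translation":[0,0,-3],"rotation":[0,0,0]}
    - {"translation":[0,0,-2],"rotation":[0,0,0]}
    - {"translation":[0,0,0],"rotation":[0,0,0]}

```text
t: 7.15
position: [0.414, -0.3473, 0.0559]
tool_rot: [3.137, 0.003, -1.888]
ft_force: [-0.1, -0.5, -1.7]
width: 0.707
grip_force: 44.0
```

Call:
move_arm:
  deltas:
    - {"translation":[0,0,-2],"rotation":[0,0,0]}
    - {"translation":[0,0,-1.5],"rotation":[0,0,0]}
    - {"translation":[0,0,-0.5],"rotation":[0,0,0]}
    - {"translation":[0,0,-0.3],"rotation":[0,0,0]}
    - {"translation":[0,0,0],"rotation":[0,0,0]}
    - {"translation":[0,0,0],"rotation":[0,0,0]}

```text
t: 7.75
position: [0.4158, -0.3498, 0.0172]
tool_rot: [-3.141, -0.001, -1.888]
ft_force: [-0.3, -0.4, -1.1]
width: 0.705
grip_force: 44.0
```

Call:
move_arm:
  deltas:
    - {"translation":[0,0,0],"rotation":[0,0,0]}
    - {"translation":[0,0,0],"rotation":[0,0,0]}
    - {"translation":[0,0,0],"rotation":[0,0,0]}
    - {"translation":[0,0,3],"rotation":[0,0,0]}
    - {"translation":[0,0,3],"rotation":[0,0,0]}
    - {"translation":[0,0,3],"rotation":[0,0,0]}
    - {"translation":[0,0,3],"rotation":[0,0,0]}
    - {"translation":[0,0,3],"rotation":[0,0,0]}
    - {"translation":[0,0,4],"rotation":[0,0,0]}
    - {"translation":[0,0,4],"rotation":[0,0,0]}
  claw: 20

```text
t: 8.75
position: [0.4153, -0.3491, 0.2478]
tool_rot: [3.141, 0.0, -1.888]
ft_force: [-0.1, -0.4, 0.1]
width: 0.923
grip_force: 0.0
```

Run:
```python
from h import *
s=observe();print(s["position"],s["tool_rot"])
T=capture("top");S=capture("side");cv2.imwrite("pics/top3.png",T);cv2.imwrite("pics/side3.png",S)
a=cv2.resize(T[190:330,180:480],None,fx=2.6,fy=2.6,interpolation=2);b=S[180:460,220:440]
cv2.imwrite("pics/c3.png",cv2.copyMakeBorder(np.hstack([cv2.resize(a,(580,270)),b[:270]]),0,0,0,0,0))
for nm,c,z in [("s1",(198,257),.044),("s2",(247,245),.044),("s3",(250,291),.044),("head",(198,309),.03)]: print(nm,topface(T,c,z,v=150)[2])
```

```text
[ 0.4152755  -0.34909675  0.2478028 ] [ 3.14134464e+00  1.24420071e-04 -1.88814782e+00]
s1 [0.57666482 0.37826101]
s2 [0.60052025 0.23464071]
s3 [0.49465488 0.26112839]
head [0.42587948 0.38209947]
```

View pics/side3.png

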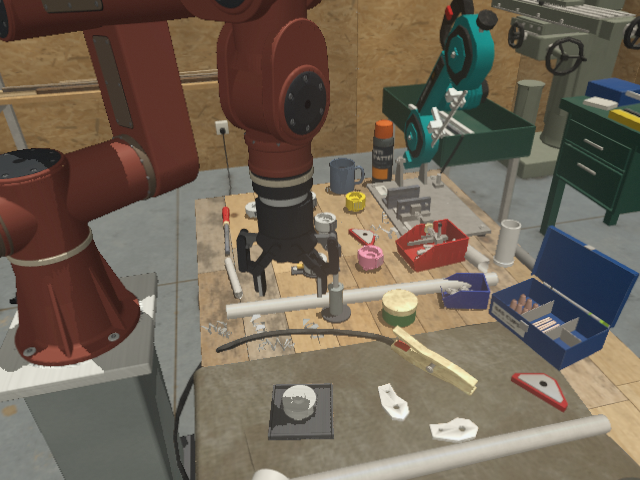

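Call:
move_arm:
  deltas:
    - {"translation":[1.4,4.4,0],"rotation":[0,0,-4]}
    - {"translation":[1.4,4.4,0],"rotation":[0,0,-4]}
    - {"translation":[1.4,4.4,0],"rotation":[0,0,-4]}
    - {"translation":[1.4,4.4,0],"rotation":[0,0,-4]}
    - {"translation":[1.4,4.4,0],"rotation":[0,0,-4]}
    - {"translation":[1.4,4.4,0],"rotation":[0,0,-4]}
    - {"translation":[1.4,4.4,0],"rotation":[0,0,-4]}
    - {"translation":[1.4,4.4,0],"rotation":[0,0,-4]}
    - {"translation":[1.4,4.4,0],"rotation":[0,0,-4]}
    - {"translation":[1.4,4.4,0],"rotation":[0,0,-3]}
  claw: 0

```text
t: 9.85
position: [0.5557, 0.0926, 0.246]
tool_rot: [-3.142, 0.0, -2.572]
ft_force: [0.1, -1.1, -0.0]
width: 0.999
grip_force: 0.0
```

Run:
```python
from h import *
s=observe();print(s["position"],np.degrees(s["tool_rot"]))
T=capture("top");S=capture("side");cv2.imwrite("pics/top4.png",T);cv2.imwrite("pics/side4.png",S)
cv2.imwrite("pics/c4.png",cv2.resize(np.vstack([T[190:350,160:400],S[180:340,210:450]]),None,fx=1.85,fy=1.85,interpolation=2))
```

```text
[0.55567573 0.09261999 0.24599575] [-1.79998502e+02  4.92164217e-03 -1.47337135e+02]
```

View pics/c4.png

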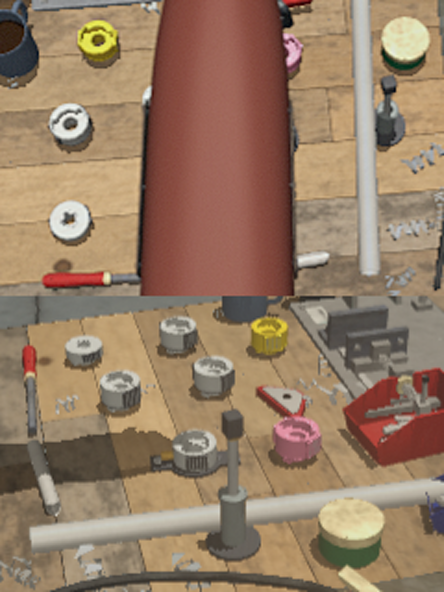

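Call:
move_arm:
  deltas:
    - {"translation":[1.2,3.5,0],"rotation":[0,0,0]}
    - {"translation":[1.2,3.6,-1],"rotation":[0,0,0]}
    - {"translation":[1.1,3.5,-2],"rotation":[0,0,0]}
    - {"translation":[1.1,3.5,-3],"rotation":[0,0,0]}
    - {"translation":[0,0,-4],"rotation":[0,0,0]}
    - {"translation":[0,0,-4],"rotation":[0,0,0]}
    - {"translation":[0,0,-3],"rotation":[0,0,0]}
    - {"translation":[0,0,0],"rotation":[0,0,0]}
    - {"translation":[0,0,0],"rotation":[0,0,0]}

```text
t: 10.85
position: [0.6013, 0.2311, 0.0767]
tool_rot: [3.141, -0.001, -2.569]
ft_force: [0.2, -0.4, 0.7]
width: 1.003
grip_force: 0.0
```

Run:
```python
from h import *
s=observe();print(s["position"],np.degrees(s["tool_rot"]))
S=capture("side");cv2.imwrite("pics/c5.png",cv2.resize(S[170:270,270:380],None,fx=5,fy=5,interpolation=2))
```

```text
[0.6013148  0.23110887 0.07672972] [ 1.79981656e+02 -3.45709756e-02 -1.47199918e+02]
```

View pics/c5.png

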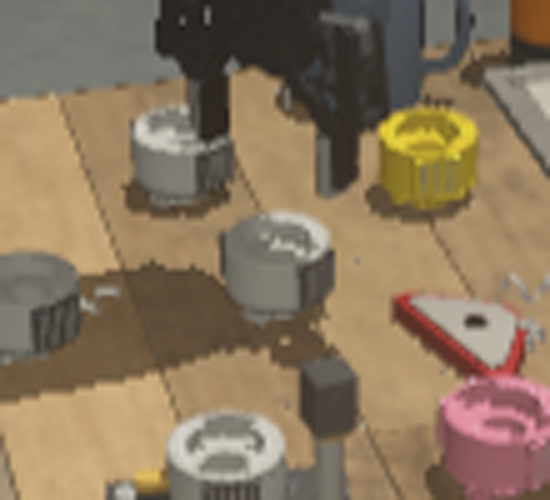

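Call:
move_arm:
  deltas:
    - {"translation":[0,0.2,-1],"rotation":[0,0,1]}
    - {"translation":[0,0,-2],"rotation":[0,0,0]}
    - {"translation":[0,0,-2],"rotation":[0,0,0]}
    - {"translation":[0,0,-1.2],"rotation":[0,0,0]}
    - {"translation":[0,0,-0.5],"rotation":[0,0,0]}
    - {"translation":[0,0,0],"rotation":[0,0,0]}
    - {"translation":[0,0,0],"rotation":[0,0,0]}

```text
t: 11.6
position: [0.6022, 0.2338, 0.0105]
tool_rot: [-3.141, 0.001, -2.551]
ft_force: [0.1, 0.8, 0.4]
width: 0.999
grip_force: 0.0
```

Call:
move_arm:
  deltas:
    - {"translation":[0,0,0],"rotation":[0,0,0]}
    - {"translation":[0,0,0],"rotation":[0,0,0]}
    - {"translation":[0,0,0],"rotation":[0,0,0]}
    - {"translation":[0,0,0],"rotation":[0,0,0]}
    - {"translation":[0,0,0],"rotation":[0,0,0]}
  claw: 110
  squeeze: 40

```text
t: 12.1
position: [0.6023, 0.2337, 0.0106]
tool_rot: [-3.141, 0.002, -2.551]
ft_force: [-1.0, -0.6, 6.0]
width: 0.709
grip_force: 43.8
```

Call:
move_arm:
  deltas:
    - {"translation":[0,0,1],"rotation":[0,0,0]}
    - {"translation":[0,0,3],"rotation":[0,0,0]}
    - {"translation":[0,0,4],"rotation":[0,0,0]}
    - {"translation":[0,0,2],"rotation":[0,0,0]}
    - {"translation":[-1.4,-3.5,0],"rotation":[0,0,6]}
    - {"translation":[-1.4,-3.5,0],"rotation":[0,0,6]}
    - {"translation":[-1.4,-3.5,0],"rotation":[0,0,7]}
    - {"translation":[-1.4,-3.5,0],"rotation":[0,0,7]}
    - {"translation":[-1.2,-3.3,0],"rotation":[0,0,6]}
    - {"translation":[0,0,0],"rotation":[0,0,6]}

```text
t: 13.1
position: [0.5324, 0.0575, 0.1098]
tool_rot: [3.141, -0.001, -1.887]
ft_force: [0.3, 0.9, -2.0]
width: 0.709
grip_force: 43.6
```

Call:
move_arm:
  deltas:
    - {"translation":[0,0,0],"rotation":[0,0,0]}
    - {"translation":[0,0,0],"rotation":[0,0,0]}
    - {"translation":[0,0,0],"rotation":[0,0,0]}

```text
t: 13.4
position: [0.5336, 0.0612, 0.1094]
tool_rot: [3.141, 0.0, -1.89]
ft_force: [-0.2, 0.8, -1.1]
width: 0.705
grip_force: 43.6
```

Run:
```python
from h import *
s=observe();print(s["position"],np.degrees(s["tool_rot"]))
S=capture("side");cv2.imwrite("pics/side6.png",S);cv2.imwrite("pics/c6.png",cv2.resize(S[200:310,250:370],None,fx=5,fy=5,interpolation=2))
```

```text
[0.53357454 0.06120576 0.10943263] [ 1.79989246e+02  7.78674233e-03 -1.08264771e+02]
```

View pics/c6.png

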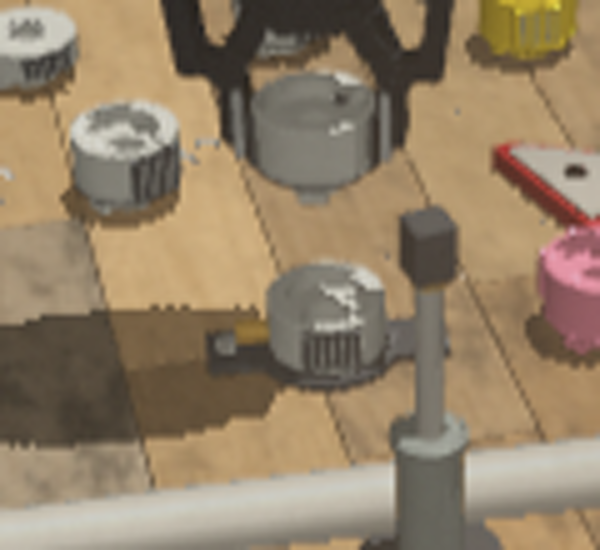

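Call:
move_arm:
  deltas:
    - {"translation":[0,-0.05,-2],"rotation":[0,0,0]}
    - {"translation":[0,0,-3],"rotation":[0,0,0]}
    - {"translation":[0,0,-1],"rotation":[0,0,0]}
    - {"translation":[0,0,-0.4],"rotation":[0,0,0]}
    - {"translation":[0,0,-0.3],"rotation":[0,0,0]}
    - {"translation":[0,0,0],"rotation":[0,0,0]}

```text
t: 14.05
position: [0.534, 0.0601, 0.0431]
tool_rot: [-3.141, 0.0, -1.888]
ft_force: [-0.4, 0.4, -1.2]
width: 0.707
grip_force: 43.6
```

Call:
move_arm:
  deltas:
    - {"translation":[0,0,-0.2],"rotation":[0,0,0]}
    - {"translation":[0,0,-0.2],"rotation":[0,0,0]}
    - {"translation":[0,0,0],"rotation":[0,0,0]}

```text
t: 14.35
position: [0.5336, 0.0601, 0.0384]
tool_rot: [-3.141, 0.0, -1.888]
ft_force: [0.2, -0.1, -1.7]
width: 0.708
grip_force: 43.6
```

Entered freely (TCP 0.0384 < 0.0446). Continue to seat.

Call:
move_arm:
  deltas:
    - {"translation":[0,0,-0.3],"rotation":[0,0,0]}
    - {"translation":[0,0,-0.2],"rotation":[0,0,0]}
    - {"translation":[0,0,-0.1],"rotation":[0,0,0]}
    - {"translation":[0,0,0],"rotation":[0,0,0]}
    - {"translation":[0,0,0],"rotation":[0,0,0]}

```text
t: 14.85
position: [0.5334, 0.0601, 0.0325]
tool_rot: [3.141, -0.0, -1.888]
ft_force: [-3.1, 0.3, 3.0]
width: 0.709
grip_force: 44.1
```

Call:
move_arm:
  deltas:
    - {"translation":[0,0,0],"rotation":[0,0,-8]}
    - {"translation":[0,0,0],"rotation":[0,0,-8]}
    - {"translation":[0,0,0],"rotation":[0,0,-8]}
    - {"translation":[0,0,0],"rotation":[0,0,-8]}
    - {"translation":[0,0,0],"rotation":[0,0,-8]}
    - {"translation":[0,0,0],"rotation":[0,0,-8]}
    - {"translation":[0,0,0],"rotation":[0,0,-8]}
    - {"translation":[0,0,0],"rotation":[0,0,-8]}
    - {"translation":[0,0,0],"rotation":[0,0,-8]}
    - {"translation":[0,0,0],"rotation":[0,0,-8]}

```text
t: 15.85
position: [0.5338, 0.0601, 0.0325]
tool_rot: [3.141, 0.001, 2.993]
ft_force: [-0.3, -0.9, 1.8]
width: 0.706
grip_force: 44.2
```

Call:
move_arm:
  deltas:
    - {"translation":[0,0,0],"rotation":[0,0,0]}
    - {"translation":[0,0,0],"rotation":[0,0,0]}
    - {"translation":[0,0,0],"rotation":[0,0,0]}

```text
t: 16.15
position: [0.5339, 0.0601, 0.0326]
tool_rot: [3.141, 0.001, 3.002]
ft_force: [0.1, -0.1, 2.0]
width: 0.705
grip_force: 44.1
```

Call:
move_arm:
  deltas:
    - {"translation":[0,0,0],"rotation":[0,0,0]}
    - {"translation":[0,0,0],"rotation":[0,0,0]}
    - {"translation":[0,0,0],"rotation":[0,0,0]}
    - {"translation":[0,0,2],"rotation":[0,0,0]}
    - {"translation":[0,0,3],"rotation":[0,0,0]}
    - {"translation":[0,0,4],"rotation":[0,0,0]}
  claw: 0

```text
t: 16.75
position: [0.532, 0.0602, 0.1216]
tool_rot: [3.142, -0.003, 2.999]
ft_force: [1.0, 0.4, 0.4]
width: 0.998
grip_force: 0.0
```

Call:
move_arm:
  deltas:
    - {"translation":[-1.4,3.4,0],"rotation":[0,0,7]}
    - {"translation":[-1.4,3.4,0],"rotation":[0,0,8]}
    - {"translation":[-1.4,3.4,0],"rotation":[0,0,8]}
    - {"translation":[-1.5,3.4,0],"rotation":[0,0,8]}
    - {"translation":[-1.5,3.3,0],"rotation":[0,0,6]}
    - {"translation":[0,0,0],"rotation":[0,0,0]}
    - {"translation":[0,0,0],"rotation":[0,0,0]}
    - {"translation":[0,0,0],"rotation":[0,0,0]}

```text
t: 17.55
position: [0.4618, 0.2285, 0.1223]
tool_rot: [-3.141, -0.0, -2.64]
ft_force: [0.7, -0.5, 1.1]
width: 1.002
grip_force: 0.0
```

Run:
```python
from h import *
s=observe();print(s["position"],np.degrees(s["tool_rot"]))
S=capture("side");cv2.imwrite("pics/c7.png",cv2.resize(S[170:300,220:370],None,fx=4.5,fy=4.5,interpolation=2))
for c in [(306,201),(275,231),(256,208)]: print(blob("side",S,c)[0])
```

```text
[0.46183854 0.22846456 0.12229613] [-1.79986929e+02 -2.09488774e-03 -1.51263227e+02]
[305.87602881 200.35699588]
[275.21721478 230.58424685]
[254.90485564 208.73622047]
```

View pics/c7.png

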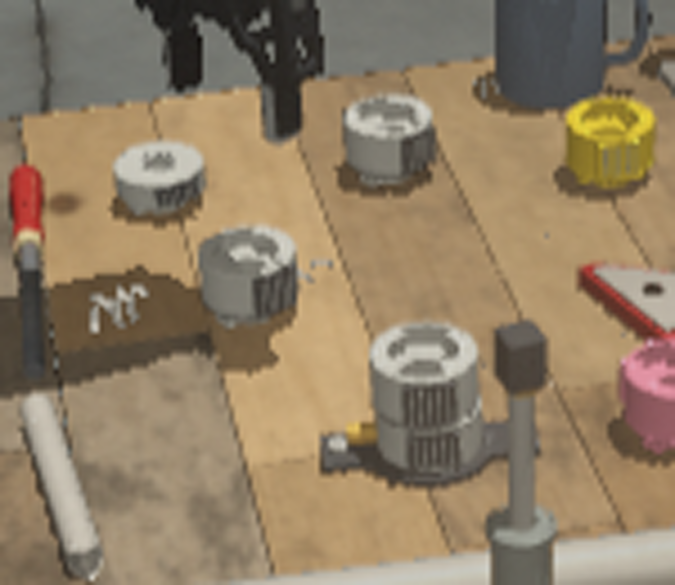

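Call:
move_arm:
  deltas:
    - {"translation":[0,0.05,-2],"rotation":[0,0,0]}
    - {"translation":[0,0,-4],"rotation":[0,0,0]}
    - {"translation":[0,0,-3],"rotation":[0,0,0]}
    - {"translation":[0,0,-1.5],"rotation":[0,0,0]}
    - {"translation":[0,0,-0.7],"rotation":[0,0,0]}
    - {"translation":[0,0,0],"rotation":[0,0,0]}
    - {"translation":[0,0,0],"rotation":[0,0,0]}

```text
t: 18.3
position: [0.4627, 0.2296, 0.0118]
tool_rot: [-3.141, 0.002, -2.639]
ft_force: [-0.3, -0.2, 1.2]
width: 1.0
grip_force: 0.0
```

Call:
move_arm:
  deltas:
    - {"translation":[0,0,0],"rotation":[0,0,0]}
    - {"translation":[0,0,0],"rotation":[0,0,0]}
    - {"translation":[0,0,0],"rotation":[0,0,0]}
    - {"translation":[0,0,0],"rotation":[0,0,0]}
    - {"translation":[0,0,0],"rotation":[0,0,0]}
  claw: 110

```text
t: 18.8
position: [0.4627, 0.2298, 0.012]
tool_rot: [-3.141, 0.002, -2.639]
ft_force: [-0.8, -0.6, 6.8]
width: 0.716
grip_force: 42.3
```

Call:
move_arm:
  deltas:
    - {"translation":[0,0,1],"rotation":[0,0,0]}
    - {"translation":[0,0,3],"rotation":[0,0,0]}
    - {"translation":[0,0,4],"rotation":[0,0,0]}
    - {"translation":[0,0,3],"rotation":[0,0,0]}
    - {"translation":[1.4,-3.4,0],"rotation":[0,0,8]}
    - {"translation":[1.4,-3.4,0],"rotation":[0,0,8]}
    - {"translation":[1.4,-3.4,0],"rotation":[0,0,8]}
    - {"translation":[1.4,-3.4,0],"rotation":[0,0,8]}
    - {"translation":[1.5,-3.3,0],"rotation":[0,0,8]}
    - {"translation":[0,0,0],"rotation":[0,0,3]}

```text
t: 19.8
position: [0.534, 0.057, 0.1211]
tool_rot: [-3.14, -0.001, -1.887]
ft_force: [-0.2, 0.6, -1.1]
width: 0.714
grip_force: 43.5
```

Call:
move_arm:
  deltas:
    - {"translation":[0,0,0],"rotation":[0,0,0]}
    - {"translation":[0,0,0],"rotation":[0,0,0]}
    - {"translation":[0,0,0],"rotation":[0,0,0]}

```text
t: 20.1
position: [0.5323, 0.0613, 0.1206]
tool_rot: [-3.142, 0.0, -1.889]
ft_force: [0.2, 0.8, -1.4]
width: 0.716
grip_force: 43.5
```

Call:
move_arm:
  deltas:
    - {"translation":[0.1,-0.08,-1],"rotation":[0,0,0]}
    - {"translation":[0,0,-1.5],"rotation":[0,0,0]}
    - {"translation":[0,0,-1],"rotation":[0,0,0]}
    - {"translation":[0,0,-0.4],"rotation":[0,0,0]}
    - {"translation":[0,0,-0.3],"rotation":[0,0,0]}
    - {"translation":[0,0,0],"rotation":[0,0,0]}
    - {"translation":[0,0,0],"rotation":[0,0,0]}

```text
t: 20.8
position: [0.5337, 0.0598, 0.0787]
tool_rot: [-3.141, 0.0, -1.888]
ft_force: [-0.6, -1.1, -1.9]
width: 0.709
grip_force: 43.5
```

Call:
move_arm:
  deltas:
    - {"translation":[0,0,-0.2],"rotation":[0,0,0]}
    - {"translation":[0,0,-0.2],"rotation":[0,0,0]}
    - {"translation":[0,0,0],"rotation":[0,0,0]}
    - {"translation":[0,0,0],"rotation":[0,0,0]}

```text
t: 21.2
position: [0.5335, 0.0598, 0.0743]
tool_rot: [3.141, -0.0, -1.888]
ft_force: [0.4, 0.4, -1.3]
width: 0.71
grip_force: 43.5
```

Call:
move_arm:
  deltas:
    - {"translation":[0,0,-0.3],"rotation":[0,0,0]}
    - {"translation":[0,0,-0.3],"rotation":[0,0,0]}
    - {"translation":[0,0,-0.2],"rotation":[0,0,0]}
    - {"translation":[0,0,0],"rotation":[0,0,0]}
    - {"translation":[0,0,0],"rotation":[0,0,0]}

```text
t: 21.7
position: [0.5334, 0.0598, 0.0662]
tool_rot: [3.141, -0.0, -1.888]
ft_force: [-0.6, -0.2, -1.4]
width: 0.713
grip_force: 43.5
```

Call:
move_arm:
  deltas:
    - {"translation":[0,0,-0.1],"rotation":[0,0,0]}
    - {"translation":[0,0,0],"rotation":[0,0,0]}
    - {"translation":[0,0,0],"rotation":[0,0,0]}

```text
t: 22.0
position: [0.5335, 0.0598, 0.0659]
tool_rot: [-3.142, -0.0, -1.888]
ft_force: [-2.6, -0.8, 4.3]
width: 0.711
grip_force: 44.1
```

Call:
move_arm:
  deltas:
    - {"translation":[0,0,0],"rotation":[0,0,-8]}
    - {"translation":[0,0,0],"rotation":[0,0,-8]}
    - {"translation":[0,0,0],"rotation":[0,0,-8]}
    - {"translation":[0,0,0],"rotation":[0,0,-8]}
    - {"translation":[0,0,0],"rotation":[0,0,-8]}
    - {"translation":[0,0,0],"rotation":[0,0,-8]}
    - {"translation":[0,0,0],"rotation":[0,0,-8]}
    - {"translation":[0,0,0],"rotation":[0,0,-8]}
    - {"translation":[0,0,0],"rotation":[0,0,-8]}
    - {"translation":[0,0,0],"rotation":[0,0,-8]}

```text
t: 23.0
position: [0.5341, 0.0597, 0.066]
tool_rot: [3.141, 0.001, 2.993]
ft_force: [0.9, 0.8, 2.9]
width: 0.711
grip_force: 43.6
```

Call:
move_arm:
  deltas:
    - {"translation":[0,0,0],"rotation":[0,0,0]}
    - {"translation":[0,0,0],"rotation":[0,0,0]}
    - {"translation":[0,0,0],"rotation":[0,0,0]}

```text
t: 23.3
position: [0.5341, 0.0597, 0.066]
tool_rot: [3.141, 0.001, 3.002]
ft_force: [0.6, 0.0, 5.1]
width: 0.716
grip_force: 44.2
```

Call:
move_arm:
  deltas:
    - {"translation":[0,0,0],"rotation":[0,0,0]}
    - {"translation":[0,0,0],"rotation":[0,0,0]}
    - {"translation":[0,0,0],"rotation":[0,0,0]}
    - {"translation":[0,0,2],"rotation":[0,0,0]}
    - {"translation":[0,0,3],"rotation":[0,0,0]}
    - {"translation":[0,0,4],"rotation":[0,0,0]}
  claw: 0

```text
t: 23.9
position: [0.532, 0.06, 0.1544]
tool_rot: [3.142, -0.004, 3.0]
ft_force: [1.2, -0.5, -0.2]
width: 0.999
grip_force: 0.0
```

Call:
move_arm:
  deltas:
    - {"translation":[0.5,4,0],"rotation":[0,0,6]}
    - {"translation":[0.5,4,0],"rotation":[0,0,6]}
    - {"translation":[0.6,4,0],"rotation":[0,0,6]}
    - {"translation":[0.6,4,0],"rotation":[0,0,6]}
    - {"translation":[0.6,4,0],"rotation":[0,0,6]}
    - {"translation":[0.5,4,0],"rotation":[0,0,6]}
    - {"translation":[0.5,4,0],"rotation":[0,0,6]}
    - {"translation":[0.5,3.7,0],"rotation":[0,0,4]}
    - {"translation":[0,0,0],"rotation":[0,0,0]}
    - {"translation":[0,0,0],"rotation":[0,0,0]}

```text
t: 24.9
position: [0.576, 0.3773, 0.1543]
tool_rot: [3.141, -0.001, -2.48]
ft_force: [-0.3, 0.2, -0.2]
width: 1.001
grip_force: 0.0
```

Run:
```python
from h import *
s=observe();print(s["position"],np.degrees(s["tool_rot"]))
S=capture("side");cv2.imwrite("pics/side8.png",S)
for c in [(306,201),(256,208)]: print(blob("side",S,c)[0])
```

```text
[0.57597386 0.37731893 0.15434227] [ 1.79984626e+02 -8.42467250e-02 -1.42100499e+02]
[305.85940695 200.40439673]
[254.84403037 209.11387164]
```

Unmoved. Descend 14.2 cm onto s1.

Call:
move_arm:
  deltas:
    - {"translation":[0.1,-0.03,-3],"rotation":[0,0,0]}
    - {"translation":[0,0,-4],"rotation":[0,0,0]}
    - {"translation":[0,0,-4],"rotation":[0,0,0]}
    - {"translation":[0,0,-2],"rotation":[0,0,0]}
    - {"translation":[0,0,-1.2],"rotation":[0,0,0]}
    - {"translation":[0,0,0],"rotation":[0,0,0]}
    - {"translation":[0,0,0],"rotation":[0,0,0]}

```text
t: 25.65
position: [0.5784, 0.3763, 0.0149]
tool_rot: [-3.141, 0.002, -2.482]
ft_force: [0.2, 1.2, 1.0]
width: 0.999
grip_force: 0.0
```

Call:
move_arm:
  deltas:
    - {"translation":[0,0,0],"rotation":[0,0,0]}
    - {"translation":[0,0,0],"rotation":[0,0,0]}
    - {"translation":[0,0,0],"rotation":[0,0,0]}
    - {"translation":[0,0,0],"rotation":[0,0,0]}
    - {"translation":[0,0,0],"rotation":[0,0,0]}
  claw: 110

```text
t: 26.15
position: [0.5788, 0.377, 0.0158]
tool_rot: [-3.141, 0.003, -2.482]
ft_force: [-0.1, -1.1, 6.6]
width: 0.713
grip_force: 42.8
```

Call:
move_arm:
  deltas:
    - {"translation":[0,0,1],"rotation":[0,0,0]}
    - {"translation":[0,0,3],"rotation":[0,0,0]}
    - {"translation":[0,0,4],"rotation":[0,0,0]}
    - {"translation":[0,0,4],"rotation":[0,0,0]}
    - {"translation":[0,0,2.5],"rotation":[0,0,0]}

```text
t: 26.65
position: [0.5784, 0.377, 0.1632]
tool_rot: [-3.141, 0.004, -2.481]
ft_force: [0.0, 0.7, -2.0]
width: 0.723
grip_force: 43.5
```

Call:
move_arm:
  deltas:
    - {"translation":[-0.6,-4,0],"rotation":[0,0,4]}
    - {"translation":[-0.6,-4,0],"rotation":[0,0,4]}
    - {"translation":[-0.6,-4,0],"rotation":[0,0,4]}
    - {"translation":[-0.6,-4,0],"rotation":[0,0,4]}
    - {"translation":[-0.6,-4,0],"rotation":[0,0,4]}
    - {"translation":[-0.5,-4,0],"rotation":[0,0,5]}
    - {"translation":[-0.5,-4,0],"rotation":[0,0,5]}
    - {"translation":[-0.5,-3.6,0],"rotation":[0,0,4]}
    - {"translation":[0,0,0],"rotation":[0,0,0]}
    - {"translation":[0,0,0],"rotation":[0,0,0]}

```text
t: 27.65
position: [0.5327, 0.0599, 0.1593]
tool_rot: [-3.141, 0.001, -1.89]
ft_force: [-0.3, 0.3, -1.3]
width: 0.715
grip_force: 43.5
```

Call:
move_arm:
  deltas:
    - {"translation":[0,0,0],"rotation":[0,0,0]}
    - {"translation":[0,0,0],"rotation":[0,0,0]}

```text
t: 27.85
position: [0.5326, 0.0614, 0.1586]
tool_rot: [-3.142, 0.0, -1.887]
ft_force: [0.3, -0.4, -2.4]
width: 0.715
grip_force: 43.5
```

Call:
move_arm:
  deltas:
    - {"translation":[0.1,-0.05,-1.5],"rotation":[0,0,0]}
    - {"translation":[0,0,-1.5],"rotation":[0,0,0]}
    - {"translation":[0,0,-1],"rotation":[0,0,0]}
    - {"translation":[0,0,-0.4],"rotation":[0,0,0]}
    - {"translation":[0,0,0],"rotation":[0,0,0]}
    - {"translation":[0,0,-0.2],"rotation":[0,0,0]}
    - {"translation":[0,0,-0.2],"rotation":[0,0,0]}
    - {"translation":[0,0,0],"rotation":[0,0,0]}

```text
t: 28.65
position: [0.5336, 0.06, 0.1104]
tool_rot: [-3.141, 0.0, -1.888]
ft_force: [-0.7, 0.6, -1.5]
width: 0.72
grip_force: 43.5
```

Entered (0.1104 < 0.1138, no force). Seat at about 0.1018.

Call:
move_arm:
  deltas:
    - {"translation":[0,0,-0.3],"rotation":[0,0,0]}
    - {"translation":[0,0,-0.3],"rotation":[0,0,0]}
    - {"translation":[0,0,-0.2],"rotation":[0,0,0]}
    - {"translation":[0,0,-0.1],"rotation":[0,0,0]}
    - {"translation":[0,0,0],"rotation":[0,0,0]}
    - {"translation":[0,0,0],"rotation":[0,0,0]}

```text
t: 29.25
position: [0.5335, 0.06, 0.1017]
tool_rot: [-3.141, -0.0, -1.888]
ft_force: [-2.6, 0.5, 4.3]
width: 0.719
grip_force: 43.9
```

Call:
move_arm:
  deltas:
    - {"translation":[0,0,0],"rotation":[0,0,-8]}
    - {"translation":[0,0,0],"rotation":[0,0,-8]}
    - {"translation":[0,0,0],"rotation":[0,0,-8]}
    - {"translation":[0,0,0],"rotation":[0,0,-8]}
    - {"translation":[0,0,0],"rotation":[0,0,-8]}
    - {"translation":[0,0,0],"rotation":[0,0,-8]}
    - {"translation":[0,0,0],"rotation":[0,0,-8]}
    - {"translation":[0,0,0],"rotation":[0,0,-8]}
    - {"translation":[0,0,0],"rotation":[0,0,-8]}
    - {"translation":[0,0,0],"rotation":[0,0,-8]}

```text
t: 30.25
position: [0.5341, 0.06, 0.1017]
tool_rot: [3.141, 0.001, 2.993]
ft_force: [0.2, -1.2, 2.4]
width: 0.717
grip_force: 43.5
```

Call:
move_arm:
  deltas:
    - {"translation":[0,0,0],"rotation":[0,0,0]}
    - {"translation":[0,0,0],"rotation":[0,0,0]}
    - {"translation":[0,0,0],"rotation":[0,0,0]}

```text
t: 30.55
position: [0.5339, 0.0599, 0.1017]
tool_rot: [3.142, 0.001, 3.002]
ft_force: [1.3, 0.8, 4.5]
width: 0.722
grip_force: 43.9
```

Call:
move_arm:
  deltas:
    - {"translation":[0,0,0],"rotation":[0,0,0]}
    - {"translation":[0,0,0],"rotation":[0,0,0]}
    - {"translation":[0,0,0],"rotation":[0,0,0]}
    - {"translation":[0,0,2],"rotation":[0,0,0]}
    - {"translation":[0,0,3],"rotation":[0,0,0]}
    - {"translation":[0,0,4],"rotation":[0,0,0]}
  claw: 0

```text
t: 31.15
position: [0.5322, 0.0602, 0.1905]
tool_rot: [3.141, -0.004, 2.999]
ft_force: [0.6, -0.1, -0.4]
width: 1.001
grip_force: 0.0
```

Call:
move_arm:
  deltas:
    - {"translation":[-1.4,4,0],"rotation":[0,0,4]}
    - {"translation":[-1.4,4,0],"rotation":[0,0,4]}
    - {"translation":[-1.4,4,0],"rotation":[0,0,4]}
    - {"translation":[-1.4,4,0],"rotation":[0,0,4]}
    - {"translation":[-1.4,4,0],"rotation":[0,0,4]}
    - {"translation":[-1.4,4,0],"rotation":[0,0,4]}
    - {"translation":[-1.3,4,0],"rotation":[0,0,4]}
    - {"translation":[-1.3,3.8,0],"rotation":[0,0,2]}
    - {"translation":[0,0,0],"rotation":[0,0,0]}
    - {"translation":[0,0,0],"rotation":[0,0,0]}

```text
t: 32.15
position: [0.4229, 0.3785, 0.1909]
tool_rot: [-3.141, -0.001, -2.759]
ft_force: [0.1, -0.4, -0.2]
width: 0.999
grip_force: 0.0
```

Run:
```python
from h import *
s=observe();print(s["position"],np.degrees(s["tool_rot"]))
S=capture("side");T=capture("top");cv2.imwrite("pics/c9.png",cv2.resize(S[170:320,220:370],None,fx=4,fy=4,interpolation=2));cv2.imwrite("pics/top9.png",T)
for c in [(256,208)]: print(blob("side",S,c)[0])
```

```text
[0.42287583 0.37851597 0.19090827] [-1.79987777e+02 -4.40792971e-02 -1.58068598e+02]
[254.8886706  208.74787164]
```

View pics/c9.png

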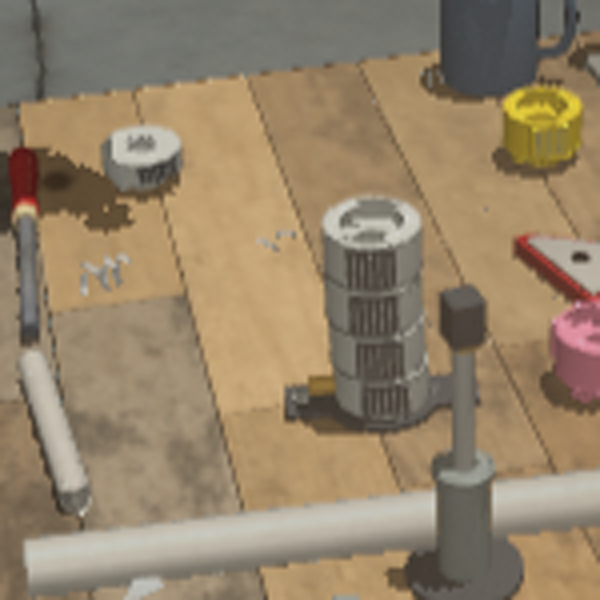

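Call:
move_arm:
  deltas:
    - {"translation":[0.05,-0.05,-4],"rotation":[0,0,0]}
    - {"translation":[0,0,-4],"rotation":[0,0,0]}
    - {"translation":[0,0,-4],"rotation":[0,0,0]}
    - {"translation":[0,0,-3],"rotation":[0,0,0]}
    - {"translation":[0,0,-2],"rotation":[0,0,0]}
    - {"translation":[0,0,-1],"rotation":[0,0,0]}
    - {"translation":[0,0,0],"rotation":[0,0,0]}
    - {"translation":[0,0,0],"rotation":[0,0,0]}

```text
t: 33.05
position: [0.4249, 0.3774, 0.0125]
tool_rot: [3.141, 0.001, -2.762]
ft_force: [0.8, -0.2, 1.0]
width: 0.998
grip_force: 0.0
```

Call:
move_arm:
  deltas:
    - {"translation":[0,0,-0.2],"rotation":[0,0,0]}
    - {"translation":[0,0,0],"rotation":[0,0,0]}
    - {"translation":[0,0,0],"rotation":[0,0,0]}
    - {"translation":[0,0,0],"rotation":[0,0,0]}
    - {"translation":[0,0,0],"rotation":[0,0,0]}
    - {"translation":[0,0,0],"rotation":[0,0,0]}
  claw: 110

```text
t: 33.65
position: [0.4249, 0.378, 0.011]
tool_rot: [3.142, 0.002, -2.761]
ft_force: [-0.8, -1.0, 6.8]
width: 0.712
grip_force: 42.5
```

Call:
move_arm:
  deltas:
    - {"translation":[0,0,1],"rotation":[0,0,0]}
    - {"translation":[0,0,3],"rotation":[0,0,0]}
    - {"translation":[0,0,4],"rotation":[0,0,0]}
    - {"translation":[0,0,4],"rotation":[0,0,0]}
    - {"translation":[0,0,4],"rotation":[0,0,0]}
    - {"translation":[0,0,2],"rotation":[0,0,0]}

```text
t: 34.25
position: [0.4251, 0.3782, 0.1945]
tool_rot: [3.141, 0.005, -2.761]
ft_force: [-0.1, -0.4, -0.9]
width: 0.708
grip_force: 43.3
```

Call:
move_arm:
  deltas:
    - {"translation":[1.4,-4,0],"rotation":[0,0,6]}
    - {"translation":[1.4,-4,0],"rotation":[0,0,6]}
    - {"translation":[1.4,-4,0],"rotation":[0,0,6]}
    - {"translation":[1.4,-4,0],"rotation":[0,0,6]}
    - {"translation":[1.4,-4,0],"rotation":[0,0,6]}
    - {"translation":[1.4,-4,0],"rotation":[0,0,6]}
    - {"translation":[1.3,-4,0],"rotation":[0,0,6]}
    - {"translation":[1.2,-3.8,0],"rotation":[0,0,8]}
    - {"translation":[0,0,0],"rotation":[0,0,0]}
    - {"translation":[0,0,0],"rotation":[0,0,0]}

```text
t: 35.25
position: [0.5331, 0.0589, 0.19]
tool_rot: [-3.142, 0.0, -1.891]
ft_force: [0.2, 0.7, -0.7]
width: 0.715
grip_force: 43.3
```

Call:
move_arm:
  deltas:
    - {"translation":[0,0,0],"rotation":[0,0,0]}
    - {"translation":[0,0,0],"rotation":[0,0,0]}

```text
t: 35.45
position: [0.5328, 0.0606, 0.1897]
tool_rot: [-3.141, 0.0, -1.888]
ft_force: [0.6, -0.1, -1.0]
width: 0.711
grip_force: 43.3
```

Call:
move_arm:
  deltas:
    - {"translation":[0.1,-0.02,-1.5],"rotation":[0,0,0]}
    - {"translation":[0,0,-1.5],"rotation":[0,0,0]}
    - {"translation":[0,0,-1],"rotation":[0,0,0]}
    - {"translation":[0,0,-0.4],"rotation":[0,0,0]}
    - {"translation":[0,0,0],"rotation":[0,0,0]}
    - {"translation":[0,0,-0.3],"rotation":[0,0,0]}
    - {"translation":[0,0,-0.3],"rotation":[0,0,0]}
    - {"translation":[0,0,-0.2],"rotation":[0,0,0]}
    - {"translation":[0,0,0],"rotation":[0,0,0]}

```text
t: 36.35
position: [0.5339, 0.0593, 0.1372]
tool_rot: [3.141, 0.0, -1.888]
ft_force: [-0.2, 0.2, -0.6]
width: 0.709
grip_force: 43.3
```

Call:
move_arm:
  deltas:
    - {"translation":[0,0.05,-0.3],"rotation":[0,0,0]}
    - {"translation":[0,0,-0.3],"rotation":[0,0,0]}
    - {"translation":[0,0,-0.2],"rotation":[0,0,0]}
    - {"translation":[0,0,-0.1],"rotation":[0,0,0]}
    - {"translation":[0,0,0],"rotation":[0,0,0]}
    - {"translation":[0,0,0],"rotation":[0,0,0]}

```text
t: 36.95
position: [0.534, 0.0598, 0.129]
tool_rot: [-3.141, 0.0, -1.888]
ft_force: [-2.6, 0.1, 5.5]
width: 0.713
grip_force: 43.9
```

Call:
move_arm:
  deltas:
    - {"translation":[0,0,0],"rotation":[0,0,-8]}
    - {"translation":[0,0,0],"rotation":[0,0,-8]}
    - {"translation":[0,0,0],"rotation":[0,0,-8]}
    - {"translation":[0,0,0],"rotation":[0,0,-8]}
    - {"translation":[0,0,0],"rotation":[0,0,-8]}
    - {"translation":[0,0,0],"rotation":[0,0,-8]}
    - {"translation":[0,0,0],"rotation":[0,0,-8]}
    - {"translation":[0,0,0],"rotation":[0,0,-8]}
    - {"translation":[0,0,0],"rotation":[0,0,-8]}
    - {"translation":[0,0,0],"rotation":[0,0,-8]}

```text
t: 37.95
position: [0.5344, 0.0598, 0.129]
tool_rot: [3.141, 0.001, 2.993]
ft_force: [-0.8, -0.2, 3.2]
width: 0.707
grip_force: 43.5
```

Call:
move_arm:
  deltas:
    - {"translation":[0,0,0],"rotation":[0,0,0]}
    - {"translation":[0,0,0],"rotation":[0,0,0]}
    - {"translation":[0,0,0],"rotation":[0,0,0]}

```text
t: 38.25
position: [0.5345, 0.0597, 0.129]
tool_rot: [3.141, 0.001, 3.003]
ft_force: [-0.3, 0.8, 5.4]
width: 0.712
grip_force: 44.2
```

Call:
move_arm:
  deltas:
    - {"translation":[0,0,0],"rotation":[0,0,0]}
    - {"translation":[0,0,0],"rotation":[0,0,0]}
    - {"translation":[0,0,0],"rotation":[0,0,0]}
    - {"translation":[0,0,2],"rotation":[0,0,0]}
    - {"translation":[0,0,4],"rotation":[0,0,0]}
    - {"translation":[0,0,4],"rotation":[0,0,0]}
    - {"translation":[0,0,3],"rotation":[0,0,0]}
    - {"translation":[0,0,0],"rotation":[0,0,0]}
  claw: 0

```text
t: 39.05
position: [0.5357, 0.0596, 0.263]
tool_rot: [3.141, 0.007, 3.0]
ft_force: [0.4, -0.2, -0.3]
width: 0.998
grip_force: 0.0
```

Run:
```python
from h import *
T=cv2.imread("pics/top0.png");S=capture("side");cv2.imwrite("pics/side10.png",S)
hT=cv2.cvtColor(T,cv2.COLOR_BGR2HSV);hS=cv2.cvtColor(S,cv2.COLOR_BGR2HSV)
print(hT[228:248,362:384,2]);print(hS[238:262,326:348,2])
cv2.imwrite("pics/c10.png",np.hstack([cv2.resize(T[225:285,350:400],None,fx=7,fy=7,interpolation=2),cv2.resize(S[230:335,300:365],(260,420),interpolation=2)]))
```

```text
[[144 144 144 143 138 142 156 157 112  81  90  86  83  77  81  94  95  95
   96  93  95 101]
 [152 147 141 140 137 141 150 157 153 151 118  82  88  91  94  99 102  95
  100  96  94  95]
 [157 152 151 150 149 147 149 157 160 164 159 150 117  86  84  84  88  86
   85  84  85 142]
 [152 151 156 156 155 154 162 144 128 122 116 119 117 148 163 160 161 160
  160 160 158 165]
 [147 149 149 146 147 147 133 105  98  92  94  95  92 152 175 172 168 168
  172 170 170 166]
 [147 147 145 142 146 120  81  97  98  98  98  99  97 101 142 149 142 129
  126 126 123 123]
 [155 143 146 139 127  88  69  95  99 101 101  98 102  89 140 157 164 175
  173 166 156 156]
 [125 146 158 175 189 136  52  91 105 103 102 102  98  95 162 186 184 189
  191 185 176 174]
 [147 183 188 194 205 151  25  85 109 109 107 107 104  94 168 194 188 188
  190 191 186 186]
 [156 189 189 192 202 157  25  75 104  95  92  79  65  60 167 193 185 183
  184 184 185 185]
 [152 176 176 182 191 161  66  49  58  55  51  40  31  45 165 192 184 180
  178 178 181 182]
 [149 176 176 178 185 170 104  27  34  29  28  33  24  69 168 188 180 177
  1
[... 2293 characters left out ...]
4  75  75  74  76 121 153 164
  174 176 176 175]
 [148 165 168 169 169 127  73  73  74  74  76  76  75  75  90 139 182 143
  171 168 175 174]
 [137 164 168 170 171 169  96  75  73  76  83  85  90 100 133 166 169 135
  154 150 167 163]
 [139 167 169 171 172 170 133  89  90 100 108 109 120 149 163 159 163 144
  132 164 167 166]
 [152 168 167 173 175 173 146 110 119 126 125 121 120 171 163 155 154 162
  125 154 160 158]
 [175 171 168 170 173 175 149 108 116 123 121 118 119 165 162 157 149 155
  136 128 155 153]
 [167 174 172 171 173 174 151 107 118 122 121 118 115 157 155 157 152 153
  155 123 147 155]
 [133 170 175 171 173 173 159 108 116 123 121 117 117 158 155 157 153 147
  152 136 124 147]]
```

View pics/c10.png

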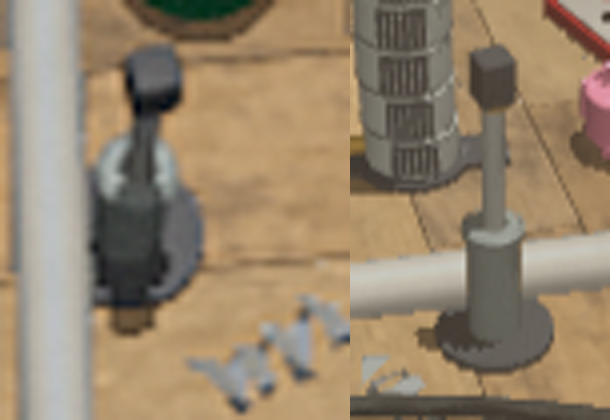

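Run:
```python
from h import *
print(plane("top",(371.9,234.2),.181),plane("side",(335.3,244.3),.181))
S=cv2.imread("pics/side10.png")
# stem centre line at lower rows, rim of holder in both
print(plane("side",(335.6,268),.124), proj("side",[[.545,-.121,.181],[.545,-.121,.153],[.545,-.121,.077],[.545,-.121,.118]]),proj("top",[[.545,-.121,.181],[.545,-.121,.077]]))
h=cv2.cvtColor(S,cv2.COLOR_BGR2HSV);print(h[262:300:3,326:348,2])
print(observe()["position"])
```

```text
[ 0.54156091 -0.11079158] [ 0.54446242 -0.11245017]
[ 0.54379954 -0.11474061] [[336.63331034 246.50418629]
 [336.77997102 258.03359696]
 [337.15799153 287.68077229]
 [336.95758224 271.97572309]] [[375.60275706 232.70330368]
 [372.95714738 247.29866132]]
[[114 153 176 166 168 168 164 108 116 122 121 117 119 170 171 167 160 152
  154 159 121 139]
 [122 106 105 105 102 102 103 108 115 121 121 115 103 134 155 157 157 152
  150 152 153 133]
 [118 100 116 102 102 102 102 104 114 120 120 116 102 124 161 162 158 149
  151 160 156 162]
 [104 102  91  76  84  86  79 104 115 120 120 115 111 115 142 155 146 144
  143 140 147 156]
 [ 78 127 154 156 148 145 147 106 115 120 120 121 127 161 167 170 169 168
  161 155 158 165]
 [164 167 167 164 163 164 162 107 115 120 120 122 127 167 171 171 171 172
  172 169 166 169]
 [174 175 176 176 173 170 171 107 114 121 121 122 129 168 170 172 173 167
  170 172 172 174]
 [175 175 166 126 119 125  94 101 115 119 121 121 125 158 156 157 159 174
  171 171 177 177]
 [157 142  90  89  89  91  89  99 114 119 122 123 118 144 158 158 146 155
  176 177 171 160]
 [175 171 101 109 139 147 153 154 158 159 160 161 161 164 154 146 110 124
  148 154 162 166]
 [178 175 162  97  90  93  94  96  97  97  97  99  99  98  95  93 124 195
  198 198 199 200]
 [201 201 200 116  89  93  95  99  99  99 101 100  99  98  96  92 119 198
  200 199 197 198]
 [196 196 196 113  89  93  95  98 100 100 100 100 100 101  96  99 115 181
  183 181 182 179]]
[0.53500747 0.05967533 0.26035128]
```

Call:
move_arm:
  deltas:
    - {"translation":[0.2,-3.5,0],"rotation":[0,0,3]}
    - {"translation":[0.2,-3.5,0],"rotation":[0,0,3]}
    - {"translation":[0.2,-3.4,0],"rotation":[0,0,3]}
    - {"translation":[0.2,-3.4,0],"rotation":[0,0,2]}
    - {"translation":[0.1,-3.4,0],"rotation":[0,0,0]}
    - {"translation":[0,0,0],"rotation":[0,0,0]}
    - {"translation":[0,0,0],"rotation":[0,0,0]}
    - {"translation":[0,0,0],"rotation":[0,0,0]}
  claw: 0

```text
t: 39.9
position: [0.5427, -0.1113, 0.2576]
tool_rot: [3.141, -0.001, -3.092]
ft_force: [-0.9, -1.1, -1.2]
width: 1.001
grip_force: 0.0
```

Call:
move_arm:
  deltas:
    - {"translation":[0,0,-2],"rotation":[0,0,0]}
    - {"translation":[0,0,-2],"rotation":[0,0,0]}
    - {"translation":[0,0,-2],"rotation":[0,0,0]}
    - {"translation":[0,0,-2],"rotation":[0,0,0]}
    - {"translation":[0,0,0],"rotation":[0,0,0]}
    - {"translation":[0,0,0],"rotation":[0,0,0]}

```text
t: 40.5
position: [0.5429, -0.1113, 0.1786]
tool_rot: [3.141, -0.0, -3.091]
ft_force: [0.3, 1.0, 0.3]
width: 0.995
grip_force: 0.0
```

Run:
```python
from h import *
S=capture("side");print(observe()["position"]);cv2.imwrite("pics/c11.png",cv2.resize(S[180:330,270:400],None,fx=4,fy=4,interpolation=2))
```

```text
[ 0.54332984 -0.11166451  0.17941018]
```

View pics/c11.png

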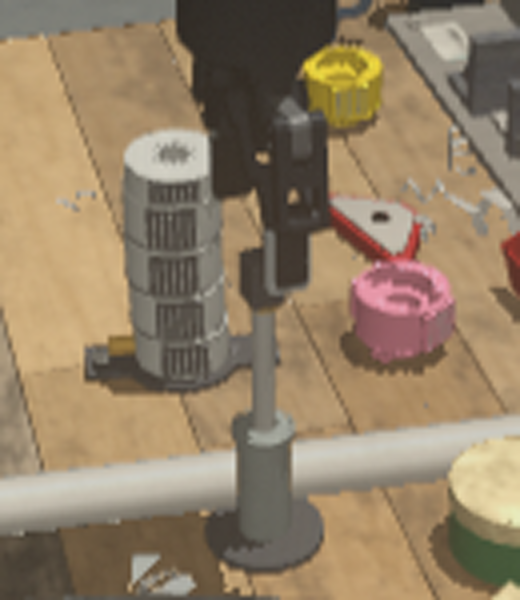

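Call:
move_arm:
  deltas:
    - {"translation":[0,0,-1.1],"rotation":[0,0,0]}
    - {"translation":[0,0,-1],"rotation":[0,0,0]}
    - {"translation":[0,0,0],"rotation":[0,0,0]}
    - {"translation":[0,0,0],"rotation":[0,0,0]}

```text
t: 40.95
position: [0.5427, -0.1121, 0.1569]
tool_rot: [3.141, -0.001, -3.092]
ft_force: [-0.4, -0.3, -0.5]
width: 1.002
grip_force: 0.0
```

Call:
move_arm:
  deltas:
    - {"translation":[0,0,0],"rotation":[0,0,0]}
    - {"translation":[0,0,0],"rotation":[0,0,0]}
    - {"translation":[0,0,0],"rotation":[0,0,0]}
    - {"translation":[0,0,0],"rotation":[0,0,0]}
    - {"translation":[0,0,0],"rotation":[0,0,0]}
    - {"translation":[0,0,0],"rotation":[0,0,0]}
    - {"translation":[0,0,0],"rotation":[0,0,0]}
    - {"translation":[0,0,0],"rotation":[0,0,0]}
  claw: 225
  squeeze: 40

```text
t: 41.75
position: [0.5431, -0.1122, 0.1575]
tool_rot: [-3.142, 0.0, -3.092]
ft_force: [0.0, 0.9, 2.5]
width: 0.228
grip_force: 42.4
```

Call:
move_arm:
  deltas:
    - {"translation":[0,0,1],"rotation":[0,0,0]}
    - {"translation":[0,0,2],"rotation":[0,0,0]}
    - {"translation":[0,0,2],"rotation":[0,0,0]}
    - {"translation":[0,0,2],"rotation":[0,0,0]}
    - {"translation":[0,0,2],"rotation":[0,0,0]}
    - {"translation":[0,0,2],"rotation":[0,0,0]}
    - {"translation":[0,0,2],"rotation":[0,0,0]}
    - {"translation":[0,0,2],"rotation":[0,0,0]}
    - {"translation":[0,0,1.5],"rotation":[0,0,0]}
    - {"translation":[0,0,0],"rotation":[0,0,0]}

```text
t: 42.75
position: [0.5436, -0.1125, 0.3249]
tool_rot: [-3.14, 0.003, -3.093]
ft_force: [0.0, -0.3, -0.9]
width: 0.225
grip_force: 42.2
```

Call:
move_arm:
  deltas:
    - {"translation":[-0.1,2.5,0],"rotation":[0,0,0]}
    - {"translation":[-0.1,2.5,0],"rotation":[0,0,0]}
    - {"translation":[-0.1,2.5,0],"rotation":[0,0,0]}
    - {"translation":[-0.1,2.5,0],"rotation":[0,0,0]}
    - {"translation":[-0.2,2.5,0],"rotation":[0,0,0]}
    - {"translation":[-0.2,2.5,0],"rotation":[0,0,0]}
    - {"translation":[-0.1,2.2,0],"rotation":[0,0,0]}
    - {"translation":[0,0,0],"rotation":[0,0,0]}
    - {"translation":[0,0,0],"rotation":[0,0,0]}
    - {"translation":[0,0,0],"rotation":[0,0,0]}

```text
t: 43.75
position: [0.5339, 0.0591, 0.3219]
tool_rot: [-3.142, -0.001, -3.093]
ft_force: [-0.0, 0.3, -0.6]
width: 0.227
grip_force: 42.1
```

Run:
```python
from h import *
S=capture("side");print(observe()["position"],observe()["tool_rot"]);cv2.imwrite("pics/side12.png",S);cv2.imwrite("pics/c12.png",cv2.resize(S[130:280,260:370],None,fx=4,fy=4,interpolation=2))
```

```text
[0.53398834 0.0589988  0.32195459] [ 3.14158378e+00 -5.07278922e-04 -3.09338853e+00]
```

View pics/c12.png

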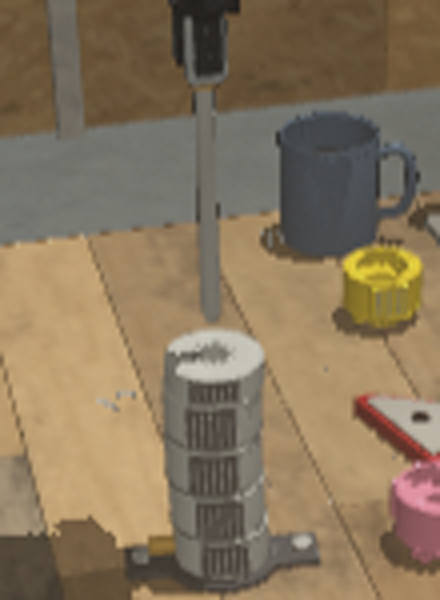

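Run:
```python
from h import *
p=proj("side",[[.534,.0602,.148],[.534,.059,.1707],[.534,.059,.298],[.534,.0602,.034]]);print(p,(p-[260,130])*4)
S=cv2.imread("pics/side12.png");h=cv2.cvtColor(S,cv2.COLOR_BGR2HSV)
print(h[196:226,302:328,2])
```

```text
[[312.50571162 217.92052365]
 [312.25649981 209.6247173 ]
 [310.08587617 158.11283159]
 [314.20445991 258.23362054]] [[210.0228465  351.68209461]
 [209.02599925 318.49886918]
 [200.34350468 112.45132636]
 [216.81783965 512.93448216]]
[[164 163 157 152 146 141 138 124 109 115 117 117 112 167 176 176 175 175
  174 173 174 174 175 174 175 174]
 [164 166 158 147 141 140 139 125 109 114 117 117 112 153 178 177 175 176
  176 177 175 175 173 173 173 175]
 [160 163 158 149 145 144 142 133 110 114 118 117 113 144 172 176 174 173
  174 173 173 175 173 172 172 173]
 [153 155 154 152 151 150 148 147 110 115 118 117 112 121 154 177 176 173
  171 169 172 174 173 173 173 174]
 [146 147 147 149 152 156 154 149 110 114 118 118 112 142 145 174 178 176
  174 173 172 170 169 173 175 176]
 [145 145 146 150 156 163 156 148 110 115 117 116 114 147 127 148 177 177
  176 176 173 170 167 169 172 174]
 [147 151 151 149 154 157 152 145 108 115 117 117 114 147 147 124 174 178
  177 175 172 170 167 165 168 171]
 [147 154 152 151 152 151 148 144 107 115 118 117 114 137 142 124 159 178
  177 174 171 169 167 166 168
[... 1704 characters left out ...]
94 182 197
  198 198 200 200 198 182 171 177]
 [112 111 112 151 151 152 145 186 164 171 167 144 175 155 168 195 198 198
  198 198 199 200 192 158 143 176]
 [113 113 150 200 198 199 201 202 203 189 200 185 199 187 199 198 198 199
  199 199 198 192 167 109 134 170]
 [111 115 194 199 199 199 201 202 203 203 201 199 199 200 199 198 198 199
  199 198 189 155 125 118 149 142]
 [107 113 170 184 191 197 200 201 202 203 201 200 199 201 199 197 199 191
  190 182 155 127 123 118 148 144]
 [107 112 113 133 156 172 186 187 191 195 192 192 190 189 186 182 184 155
  156 130 127 125 122 117 159 172]
 [106 113 114 118 120  94 124 121 142 151 150 150 136 138 124 106 105 102
  128 128 127 125 122 121 170 170]]
```

Call:
move_arm:
  deltas:
    - {"translation":[0.08,0.1,-0.5],"rotation":[0,0,0]}
    - {"translation":[0,0,-1],"rotation":[0,0,0]}
    - {"translation":[0,0,-0.5],"rotation":[0,0,0]}
    - {"translation":[0,0,-0.5],"rotation":[0,0,0]}
    - {"translation":[0,0,-0.5],"rotation":[0,0,0]}
    - {"translation":[0,0,-0.5],"rotation":[0,0,0]}
    - {"translation":[0,0,0],"rotation":[0,0,0]}
    - {"translation":[0,0,0],"rotation":[0,0,0]}

```text
t: 44.6
position: [0.5347, 0.0608, 0.2873]
tool_rot: [3.141, -0.0, -3.092]
ft_force: [0.2, 0.3, -1.9]
width: 0.223
grip_force: 42.1
```

Call:
move_arm:
  deltas:
    - {"translation":[0,0,-1],"rotation":[0,0,0]}
    - {"translation":[0,0,-1],"rotation":[0,0,0]}
    - {"translation":[0,0,-1],"rotation":[0,0,0]}
    - {"translation":[0,0,-1],"rotation":[0,0,0]}
    - {"translation":[0,0,-1],"rotation":[0,0,0]}
    - {"translation":[0,0,0],"rotation":[0,0,0]}

```text
t: 45.2
position: [0.534, 0.0609, 0.2354]
tool_rot: [3.141, -0.002, -3.093]
ft_force: [0.0, -0.5, -0.8]
width: 0.226
grip_force: 42.1
```

Call:
move_arm:
  deltas:
    - {"translation":[0,0,-1],"rotation":[0,0,0]}
    - {"translation":[0,0,-1],"rotation":[0,0,0]}
    - {"translation":[0,0,-1],"rotation":[0,0,0]}
    - {"translation":[0,0,-1],"rotation":[0,0,0]}
    - {"translation":[0,0,-1],"rotation":[0,0,0]}
    - {"translation":[0,0,-1],"rotation":[0,0,0]}
    - {"translation":[0,0,0],"rotation":[0,0,0]}

```text
t: 45.9
position: [0.5339, 0.0609, 0.1755]
tool_rot: [3.141, -0.002, -3.092]
ft_force: [-0.3, -0.1, -0.6]
width: 0.223
grip_force: 42.1
```

Call:
move_arm:
  deltas:
    - {"translation":[0,0,-0.7],"rotation":[0,0,0]}
    - {"translation":[0,0,-0.5],"rotation":[0,0,0]}
    - {"translation":[0,0,-0.3],"rotation":[0,0,0]}
    - {"translation":[0,0,-0.2],"rotation":[0,0,0]}
    - {"translation":[0,0,0],"rotation":[0,0,0]}
    - {"translation":[0,0,0],"rotation":[0,0,0]}

```text
t: 46.5
position: [0.5349, 0.0608, 0.1605]
tool_rot: [3.142, 0.0, -3.092]
ft_force: [0.5, 0.6, -0.2]
width: 0.223
grip_force: 42.1
```

Call:
move_arm:
  deltas:
    - {"translation":[0,0,-0.2],"rotation":[0,0,0]}
    - {"translation":[0,0,-0.15],"rotation":[0,0,0]}
    - {"translation":[0,0,0],"rotation":[0,0,0]}
    - {"translation":[0,0,0],"rotation":[0,0,0]}

```text
t: 46.9
position: [0.5352, 0.0608, 0.1575]
tool_rot: [-3.142, 0.001, -3.092]
ft_force: [-0.4, -0.4, 6.1]
width: 0.223
grip_force: 42.8
```

Call:
move_arm:
  deltas:
    - {"translation":[0,0,0],"rotation":[0,0,0]}
    - {"translation":[0,0,0],"rotation":[0,0,0]}
    - {"translation":[0,0,0],"rotation":[0,0,0]}
    - {"translation":[0,0,0],"rotation":[0,0,0]}
    - {"translation":[0,0,0],"rotation":[0,0,0]}
    - {"translation":[0,0,2],"rotation":[0,0,0]}
    - {"translation":[0,0,4],"rotation":[0,0,0]}
    - {"translation":[0,0,4],"rotation":[0,0,0]}
    - {"translation":[0,0,4],"rotation":[0,0,0]}
    - {"translation":[0,0,2],"rotation":[0,0,0]}
  claw: 0

```text
t: 47.9
position: [0.5354, 0.0607, 0.3206]
tool_rot: [-3.141, 0.004, -3.092]
ft_force: [0.5, -0.1, 0.0]
width: 0.998
grip_force: 0.0
```

Call:
move_arm:
  deltas:
    - {"translation":[-1,0,0],"rotation":[0,0,0]}
    - {"translation":[0,0,0],"rotation":[0,0,0]}
    - {"translation":[0,0,0],"rotation":[0,0,0]}
    - {"translation":[0,0,0],"rotation":[0,0,0]}

```text
t: 48.3
position: [0.5248, 0.0608, 0.3161]
tool_rot: [3.141, -0.001, -3.092]
ft_force: [0.2, -0.0, 0.1]
width: 0.999
grip_force: 0.0
```

Run:
```python
from h import *
S=capture("side");cv2.imwrite("pics/c13.png",cv2.resize(S[180:450,240:400],None,fx=2.2,fy=2.2,interpolation=2))
```

```text
(no output)
```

View pics/c13.png

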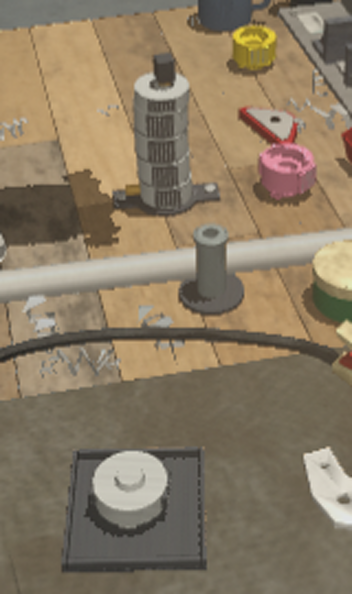

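```bash
python3 -c "
from station import *
print(close_job())"
```

```text
the job is handed in; nothing more can be done
None
```

The cover is in the tray, all three segments and the head are locked on the base, the rod stands in the column, and the job was handed in at about 48 s; the final picture and contact forces showed nothing wrong, but no verdict came back.

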